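# Restock the sloped soap-box lane

## Robot

A 7-joint arm with a two-finger parallel gripper is mounted at the origin on the work surface. World frame = base frame: x ahead of the robot, y to its left, z up, the work surface at z = 0. Lengths are in m, angles in rad, forces in N, time in s.
With the tool pointing down it reaches from about 0.4 to 0.85 m from the base axis. Payload 10.4 kg.
Tool frame: the origin (TCP) lies at the very end of the fingers, on their centre line; the grasp point (between the pads) lies 19 mm behind it (manip.tcp_to_grasp is the distance from the TCP to the grasp point, in m); x points along the fingers, y is the direction in which the jaws open and shut, and the axes are right-handed (so a half turn about x gives the same grasp; the last joint's range is limited). The gripper opens to 85 mm and grips with 20 to 120 N. Pads are 22 mm wide; open, the fingers measure 114 mm over their backs; the gripper's body (76 mm by 85 mm) begins 54 mm behind the grasp point. The pads swing forward as they close: fully open they stand 13 mm farther back than shut.
Start: joints at [1.083, 0.332, -0.065, 1.46, 0.022, 1.35, -0.088], TCP at [0.28, -0.559, 0.205] pointing down, gripper open.
Joint ranges: [-2.6, 2.6], [-0.5, 2.12], [-1.47, 1.34], [0.16, 2.42], [-1.27, 4.41], [0.06, 2.06], [-2.6, 2.6]. Speed limits (rad/s): [2.22, 2.22, 2.79, 2.79, 3.14, 3.14, 3.14].

## Interface

Orientations are given as a unit quaternion [x, y, z, w].
In Python, from workcell import manip, cams, hand_in gives the robot as it stands.
- The arm moves only by the shell command python3 -m handwheel 'ROWS' [FORCE]. ROWS is text: rows parted by semicolons, each of 7 numbers parted by spaces: the shift along the tool's x, y, z in mm, then the turn, a rotation vector about the tool's x, y, z in rad, then the finger opening in mm, from 0 to 85.4. A call has 1 to 8 rows; each row shifts and turns the commanded pose from where the row before left it, along the tool's axes as they then stand; what a row does not reach is not made up. A row lasts 1/10 s, in which the tool goes at most 50 mm and 8.59 degrees, less where a joint would pass 70% of its speed; a pose out of reach is approached as far as the arm can. A call with a gripper value outside its range is refused whole. The fingers move at their own pace and stop on an object; FORCE is the grip in N (left out, the last holds). Time passes only in rows, so rows that do not move let the fingers close. It gives the time, the measured TCP pose, the force and the opening at its end, in the units of the state.
- manip.get_obs(): the state, without advancing time (a new reading comes with each control period).
- cams.camera(name): name is "scene" or "top"; returns a dict with "color" (420x560x3 uint8, blue, green, red), "depth" (420x560 float32, m along the optical axis (not along the pixel's ray), 0 where there is no reading), "camera_matrix" (3x3 intrinsics, pixels), "distortion" ([k1, k2, p1, p2, k3] as OpenCV has them; the pictures are not rectified), "origin" and "attitude" of the camera in the world. Camera axes: x right, y down, z forward; pixel columns grow to the right and rows downward; lengths in m; the calibration is good to about 2 mm. A picture is of the moment at which its call begins.
- hand_in(): hands the job in, once; it reports no verdict.
Trained networks look in the newest picture that a camera, given by its name, has taken for a name from the list of things; names that differ only in an ending like _2 or _b are one class to them, and where a whole thing is asked for, a point or a joint stands for the part that bears it (a point fixed in the world has none). Each returns a list of dicts, best first, with "conf" (0 to 1); they miss things now and then, are a little off and sometimes report something else, mostly with a low value. They report only what shows in the picture. A call takes as long as a camera call. They do not tell look-alikes from the thing itself.
- cams.recognise(camera, thing): "box" ([left, top, width, height] in pixels, round what is visible of it).
- cams.outline_of(camera, thing): "region" (420x560 bool, what is visible of it) and "box" ([left, top, width, height] in pixels, round what is visible of it).
The state is a dict: "clock": time; "joint_pos": joint angles; "joint_velocities": joint speeds; "tau": joint torques, N m; "position": TCP position; "ee_rot": TCP orientation; "ft_force": force on the tool from outside, world axes, zero at the start; "torque": the same for the moment, N m; "grip_width": opening from 0.0 (shut) to 1.0 (fully open).
Only numpy, scipy, OpenCV 4.12 (cv2) and the standard library are available. Lean on these libraries where they do the work, as an engineer would, in place of code of your own. Each camera call takes 0.05 s, during which the arm holds its last target.

## Task

Take the hairbrush out of the sloped lane and lay it bristles down, lengthways on the cork mat. Then load every pink soap box into the lane, lid up and with its thumb tab pointing uphill, so that they slide down and queue against the stop; pinch their thin shells only lightly. Last, swing the chrome keeper bar fully across the top of the lane, and leave everything else on the counter where it stands.

Things in the scene. Friction and masses are not known exactly. Their poses are not given: they have to be found in the camera images.
- lane: Sloped flow lane, fixed (place and yaw vary): straight slick metal chute on two feet with white side rails, bed sloping 12 degrees, downhill to the robot's right. Inside width 58 mm; rails 8 mm thick, 10 mm high above the bed; steel stop plate at the lower end, 10 mm thick, 28 mm high. Boxes and brush slide down it by themselves. Origin: on the table under its middle.
- lane_stop (a point): Frame of the lane's bed. Origin: on the bed surface at the uphill face of the stop, midway between the rails, 35 mm above the table. y: along the bed, uphill; z: square to the bed, up; x: across the lane, away from the robot. The bed runs from y = 0 to 365 mm.
- keeper (a joint): Angle of the keeper, a chrome bar on a pivot at the lane's upper end, turning parallel to the bed. 0: it points straight uphill (open). Grows as its free end swings away from the robot across the lane's top end; 1.57 straight across, 1.6 hard stop. Starts at 0 to 0.3, stays where it is left; about 1 N at the free end moves it.
- keeper_pivot (a point): Point on the keeper's pivot axis at the bar's mid-height: x = -45, y = 380, z = 25 mm of lane_stop. The pivot post is 18 mm across and ends 34 mm above the bed plane. The point turns with the bar: its own y points along the bar to the free end.
- keeper_tip (a point): Free end of the keeper bar, 80 mm from the pivot axis. The bar is 10 mm thick and 16 mm tall, from 17 to 33 mm above the bed plane.
- mat: Thin cork mat lying on the counter at the robot's right, fixed, 230 (x) x 110 (y) x 6 mm. Origin: centre of its underside; x lengthways.
- hairbrush: Black hairbrush, 120 g, starts in the lane, bristles down, handle end at the stop. Origin: under the head's centre at the bristle tips; x from handle to head, z up. Head 80 (x) x 44 (y), top at z = 32 mm: solid back z 16 to 32 over a 68 x 34 bristle pad. Handle 20 mm thick slopes down to its end at x = -135 mm, resting on the ground. Centre of mass in the head, near x = -15 mm.
- soap0: Closed pink soap box (3 to 5 present, all alike), about 110 g, lid up: shell 56 (x) x 50 (y) x 38 (z) mm, with a thumb tab at the middle of one end, 26 wide, 8 thick (z 21 to 29), sticking out 14 mm: 70 mm long overall. Origin: centre of the shell's underside; x points to the tab, z up. The thin shell cracks when pinched with over 60 N a side (20 to 40 N holds).
- soap0_tab (a point): Outer end of the thumb tab of soap0, at x = 42 mm, z = 25 mm of the box.
- soap1: Closed pink soap box (3 to 5 present, all alike), about 110 g, lid up: shell 56 (x) x 50 (y) x 38 (z) mm, with a thumb tab at the middle of one end, 26 wide, 8 thick (z 21 to 29), sticking out 14 mm: 70 mm long overall. Origin: centre of the shell's underside; x points to the tab, z up. The thin shell cracks when pinched with over 60 N a side (20 to 40 N holds).
- soap1_tab (a point): Outer end of the thumb tab of soap1, at x = 42 mm, z = 25 mm of the box.
- soap2: Closed pink soap box (3 to 5 present, all alike), about 110 g, lid up: shell 56 (x) x 50 (y) x 38 (z) mm, with a thumb tab at the middle of one end, 26 wide, 8 thick (z 21 to 29), sticking out 14 mm: 70 mm long overall. Origin: centre of the shell's underside; x points to the tab, z up. The thin shell cracks when pinched with over 60 N a side (20 to 40 N holds).
- soap2_tab (a point): Outer end of the thumb tab of soap2, at x = 42 mm, z = 25 mm of the box.
- soap3: Closed pink soap box (3 to 5 present, all alike), about 110 g, lid up: shell 56 (x) x 50 (y) x 38 (z) mm, with a thumb tab at the middle of one end, 26 wide, 8 thick (z 21 to 29), sticking out 14 mm: 70 mm long overall. Origin: centre of the shell's underside; x points to the tab, z up. The thin shell cracks when pinched with over 60 N a side (20 to 40 N holds).
- soap3_tab (a point): Outer end of the thumb tab of soap3, at x = 42 mm, z = 25 mm of the box.
- soap4: Closed pink soap box (3 to 5 present, all alike), about 110 g, lid up: shell 56 (x) x 50 (y) x 38 (z) mm, with a thumb tab at the middle of one end, 26 wide, 8 thick (z 21 to 29), sticking out 14 mm: 70 mm long overall. Origin: centre of the shell's underside; x points to the tab, z up. The thin shell cracks when pinched with over 60 N a side (20 to 40 N holds).
- soap4_tab (a point): Outer end of the thumb tab of soap4, at x = 42 mm, z = 25 mm of the box.
- cup: White porcelain cup, 72 mm across, 85 mm tall; bystander. Origin: centre of its foot.
- holder: Chrome toothbrush holder with lid and two brushes, 72 mm across, 195 mm tall; bystander. Origin: centre of its foot.
- dish: Ceramic soap dish with a bar of soap, 75 x 105 x 29 mm; bystander. Origin: underside centre.
- nailbrush: Wooden nail brush, 40 x 95 x 28 mm; bystander. Origin: underside centre.
- lotion: White bottle, 60 mm across, 150 mm tall; bystander. Origin: centre of its foot.
- jar: Amber jar, 70 mm across, 70 mm tall; bystander. Origin: centre of its foot.
- mirror: Round mirror, 150 mm, on a stand 270 mm tall; bystander. Origin: centre of its foot.
Not all that is in view belongs to the job. What is shaped like the soap4 but green or purple is not meant.

How it is judged:
By the outcome, as a careful person would: the job done as asked, in the order asked, and still so for the second after the job is handed in, with the robot touching nothing.
Of soap0, soap1, soap2, soap3, soap4 only 3 to 5 are there at a start; the rules pass over those that are not, and their reading is None.
At some moment in a run one of soap0, soap1, soap2, soap3, soap4 may be knocked a few centimetres aside while the robot is not near it.
It also fails if it takes over 210 s, if anything falls off the work surface, if the arm or the gripper's body presses on something with over 40 N, if the wrist force passes 120 N, or if a joint passes its speed limit or range.

## Working session

There is one attempt and no reset: what is moved stays moved. The work goes in short steps, Python scripts to look and compute and a shell command to move; the robot and the scene stay as the last step left them, time stands still between calls to the robot, and variables do not carry over. Pictures are saved under pics/ and viewed, and the job is handed in when it is done.

```bash
ls; mkdir -p pics; python3 - <<'E'
from workcell import manip, cams
import cv2
o=manip.get_obs(); print(o)
for n in ("scene","top"):
    c=cams.camera(n); cv2.imwrite(f"pics/{n}0.png",c["color"]); print(n,c["camera_matrix"],c["distortion"],c["origin"],c["attitude"])
E
```

```text
pics
{'clock': 0.0, 'joint_pos': array([ 1.08337757,  0.33287597, -0.0646886 ,  1.46094697,  0.02162126,
        1.34990116, -0.08849978]), 'joint_velocities': array([ 8.98806961e-04,  1.53627756e-03,  1.07893635e-04, -7.85196501e-04,
        1.82474097e-03, -9.12900468e-06,  8.63635691e-04]), 'tau': array([-2.83713043e-04, -6.25433135e+01,  4.91910393e-02, -3.91610205e+01,
        1.63045147e-02,  9.74198570e-03, -1.10213176e-05]), 'position': array([ 0.27995699, -0.55832753,  0.20431069]), 'ee_rot': array([-0.68794622, -0.1633534 ,  0.68824236, -0.16238261]), 'ft_force': array([-0.26397394, -0.32883267, -0.54841136]), 'torque': array([ 0.03234682, -0.01926231, -0.0022169 ]), 'grip_width': 1.0008644467571446}
scene [[462.65783516   0.         277.69190335]
 [  0.         462.65783516 215.48897363]
 [  0.           0.           1.        ]] [0.01343567 0.         0.         0.         0.        ] [1.08192201 0.48852343 1.20109321] [ 0.40317932  0.86676601 -0.2644398  -0.12741551]
top [[491.19185764   0.         278.03511741]
 [  0.         491.19185764 205.54322649]
 [  0.           0.           1.        ]] [-0.10560444  0.          0.          0.          0.        ] [0.42527523 0.04220006 1.4441571 ] [ 0.7135399  -0.69974427  0.03034225 -0.01726584]
```

View pics/scene0.png

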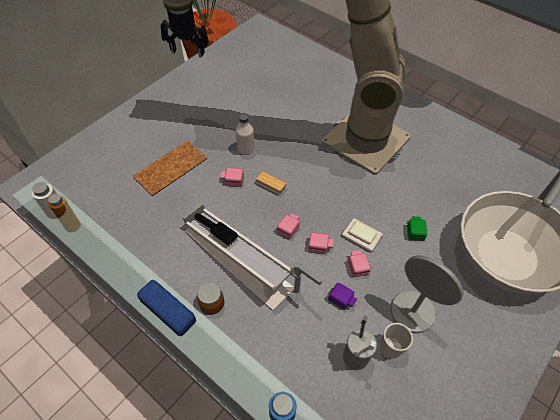

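View pics/top0.png

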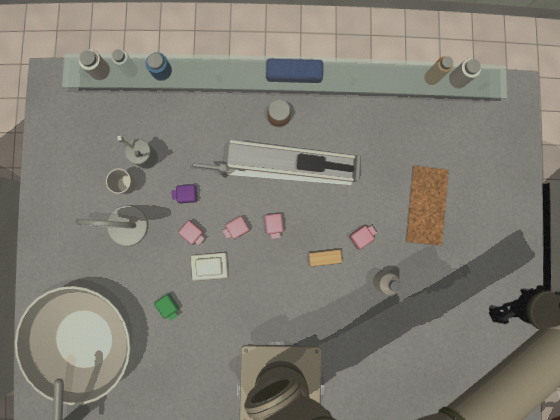

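```bash
cat > h.py <<'E'
import numpy as np, cv2
from scipy.spatial.transform import Rotation as R
from workcell import manip, cams
def cloud(c):
    d=c["depth"]; h,w=d.shape
    u,v=np.meshgrid(np.arange(w),np.arange(h))
    p=cv2.undistortPoints(np.stack([u,v],-1).reshape(-1,1,2).astype(np.float64),c["camera_matrix"],np.array(c["distortion"])).reshape(h,w,2)
    P=np.concatenate([p*d[...,None],d[...,None]],-1)
    W=P@R.from_quat(c["attitude"]).as_matrix().T+np.array(c["origin"])
    W[d<=0]=np.nan
    return W
def proj(c,X):
    Rm=R.from_quat(c["attitude"]).as_matrix()
    pc=(np.atleast_2d(X)-np.array(c["origin"]))@Rm
    return cv2.projectPoints(pc,np.zeros(3),np.zeros(3),c["camera_matrix"],np.array(c["distortion"]))[0].reshape(-1,2)
def pinkmask(c):
    h=cv2.cvtColor(c["color"],cv2.COLOR_BGR2HSV)
    return (((h[...,0]>165)|(h[...,0]<4))&(h[...,1]>70)&(h[...,2]>90))
def tcp():
    o=manip.get_obs(); return np.array(o["position"]),R.from_quat(o["ee_rot"])
E
python3 - <<'E'
from h import *
for n in("top","scene"):
    c=cams.camera(n); W=cloud(c); m=pinkmask(c)
    k,l,s,ce=cv2.connectedComponentsWithStats(m.astype(np.uint8))
    print(n)
    for i in range(1,k):
        if s[i,4]<60: continue
        q=W[l==i]; q=q[np.isfinite(q[:,0])]
        top=q[q[:,2]>0.033]
        print(ce[i].round(),s[i,4],'z',np.percentile(q[:,2],[5,50,95]).round(3),q[:,:2].mean(0).round(3),end=' ')
        if len(top)>5:
            r=cv2.minAreaRect((top[:,:2]*1000).astype(np.float32)); print(r)
        else: print()
    for t in ("lane","keeper","mat","hairbrush","soap0"):
        for x in cams.outline_of(n,t)[:8]:
            if x["conf"]<.2: continue
            q=W[x["region"]]; q=q[np.isfinite(q[:,0])]
            print(t,round(x["conf"],2),x["box"],q.mean(0).round(3),q.min(0).round(3),q.max(0).round(3))
E
```

```text
top
[361. 237.] 107 z [0.028 0.036 0.04 ] [ 0.434 -0.223] ((435.0131530761719, -226.85198974609375), (49.146636962890625, 53.87073516845703), 34.70909118652344)
lane 0.94 [193.6, 138.5, 165.8, 45.7] [0.637 0.005 0.067] [ 0.588 -0.224 -0.012] [0.719 0.246 0.164]
lane 0.52 [350.5, 230.5, 23.1, 17.6] [ 0.436 -0.228  0.034] [ 0.403 -0.267 -0.001] [ 0.464 -0.193  0.047]
keeper 0.72 [195.0, 162.3, 31.4, 10.9] [0.614 0.199 0.145] [ 0.602  0.162 -0.003] [0.64  0.246 0.164]
keeper 0.28 [267.2, 215.0, 17.7, 20.8] [0.464 0.026 0.035] [ 0.43   0.001 -0.004] [0.496 0.051 0.047]
mat 0.84 [404.7, 166.5, 41.6, 79.6] [ 0.533 -0.427  0.005] [ 0.414 -0.494 -0.007] [ 0.654 -0.364  0.018]
hairbrush 0.82 [294.2, 153.3, 59.4, 18.7] [ 0.637 -0.096  0.084] [ 0.616 -0.199  0.034] [ 0.667 -0.031  0.109]
soap0 0.92 [223.3, 218.9, 24.2, 20.0] [0.454 0.136 0.034] [ 0.425  0.099 -0.005] [0.488 0.173 0.045]
soap0 0.9 [261.9, 211.5, 21.3, 28.1] [0.464 0.028 0.035] [ 0.43   0.001 -0.004] [0.496 0.054 0.047]
soap0 0.87 [174.1, 183.3, 21.6, 17.5] [0.551 0.288 0.036] [ 0.525  0.256 -0.006] [0.575 0.326 0.047]
soap0 0.85
[... 1347 characters left out ...]
.3, 19.9, 24.7] [0.476 0.034 0.03 ] [ 0.42  -0.001 -0.005] [0.504 0.057 0.046]
hairbrush 0.82 [196.5, 213.5, 41.0, 31.3] [ 0.644 -0.091  0.086] [ 0.62  -0.202  0.037] [ 0.667 -0.029  0.107]
soap0 0.88 [221.2, 166.6, 23.6, 20.4] [ 0.445 -0.224  0.032] [ 0.406 -0.264  0.008] [ 0.471 -0.192  0.044]
soap0 0.86 [346.7, 249.9, 24.3, 28.6] [0.447 0.269 0.031] [ 0.392  0.231 -0.003] [0.478 0.304 0.044]
soap0 0.81 [408.4, 216.0, 20.9, 22.8] [0.234 0.334 0.031] [ 0.167  0.296 -0.003] [0.265 0.367 0.045]
soap0 0.66 [305.9, 229.8, 28.2, 24.4] [0.463 0.141 0.031] [ 0.416  0.096 -0.002] [0.493 0.174 0.044]
soap0 0.61 [272.7, 213.1, 23.9, 23.5] [0.476 0.033 0.031] [ 0.428 -0.015 -0.003] [0.504 0.057 0.046]
```

```bash
python3 - <<'E'
from h import *
c=cams.camera("top")
a=cv2.resize(c["color"][120:260,160:400],None,fx=3.3,fy=3.3,interpolation=cv2.INTER_CUBIC); cv2.imwrite("pics/crop1.png",a)
E
```

```text
(no output)
```

View pics/crop1.png

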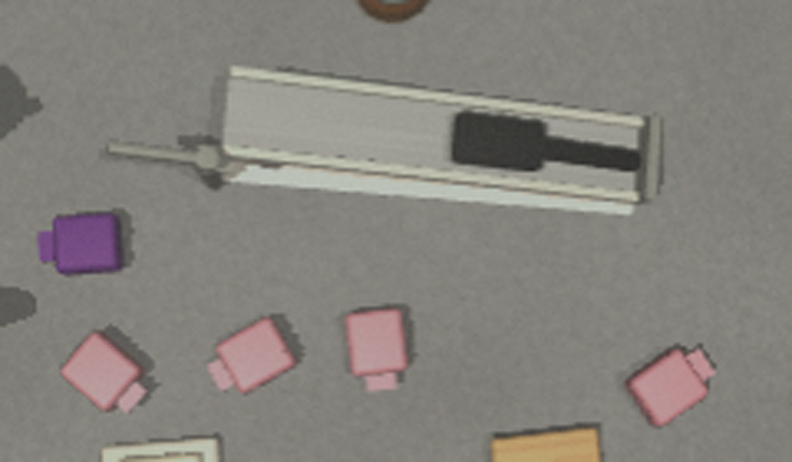

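```bash
cat >> h.py <<'E'
def lane_T(x0,y0,yaw):
    # lane_stop frame: columns x,y,z in world ; yaw=rotation about world z of frame with y along +Y
    t=np.radians(12)
    Rm=R.from_euler('z',yaw).as_matrix()@R.from_euler('x',t).as_matrix()
    return Rm,np.array([x0,y0,0.035])
E
python3 - <<'E'
from h import *
from scipy.optimize import least_squares,minimize
pts=[];src=[]
for n in("top","scene"):
    c=cams.camera(n); W=cloud(c).reshape(-1,3)
    m=(W[:,0]>.57)&(W[:,0]<.73)&(W[:,1]>-.24)&(W[:,1]<.2)&(W[:,2]>.02)&(W[:,2]<.17)
    pts.append(W[m])
# surface fit per camera: distance to nearest of surfaces
def res(p,Q):
    Rm,o=lane_T(*p[:3]); L=(Q-o)@Rm
    x,y,z=L.T; z=z-p[3]
    # signed box distances
    def box(cx,cy,cz,hx,hy,hz):
        q=np.abs(np.stack([x-cx,y-cy,z-cz],-1))-np.array([hx,hy,hz])
        return np.linalg.norm(np.maximum(q,0),axis=1)+np.minimum(q.max(1),0)
    d=np.min([box(0,.1825,-.005,.029,.1825,.005),box(.033,.1825,.0,.004,.1825,.01),box(-.033,.1825,.0,.004,.1825,.01),box(0,-.005,.009,.037,.005,.019)],axis=0)
    return np.clip(np.abs(d),0,.012)
best=None
for k,Q in (("top",pts[0]),("scene",pts[1]),("both",np.concatenate(pts))):
    best=None
    for y0 in (-.19,-.2,-.21):
      for yaw in(-.05,0,.05,.1,.15):
       for x0 in (.62,.63,.64):
        r=minimize(lambda p:np.sum(res(p,Q)**2),[x0,y0,yaw,0],method='Nelder-Mead',options=dict(initial_simplex=np.array([x0,y0,yaw,0])+np.vstack([np.zeros(4),np.diag([.01,.01,.05,.004])]),maxiter=400))
        if best is None or r.fun<best.fun: best=r
    print(k,len(Q),best.x,best.fun,np.median(res(best.x,Q)))
E
```

```text
top 3710 [ 0.6378795  -0.18897246 -0.03747945  0.01122373] 0.11642567318792506 0.002399336656972017
scene 3431 [ 0.63663768 -0.18778152 -0.06082423  0.0023195 ] 0.11703517089124232 0.0016493813858411612
both 7141 [ 0.63645903 -0.18830223 -0.05692421  0.01149816] 0.2346238513872977 0.002241112549149188
```

```bash
cat > ov.py <<'E'
from h import *
def lane_lines(p):
    Rm,o=lane_T(*p); L=[]
    def ln(a,b): L.append((o+Rm@np.array(a),o+Rm@np.array(b)))
    for x in(-.037,-.029,.029,.037): ln((x,0,.01),(x,.365,.01))
    ln((-.037,.365,.01),(.037,.365,.01))
    ln((-.029,.0,0),(.029,0,0))
    for y in(-.01,0): ln((-.037,y,.028),(.037,y,.028))
    return L
def draw(c,lines,box,f,name):
    img=cv2.resize(c["color"],None,fx=f,fy=f,interpolation=cv2.INTER_CUBIC)
    for a,b in lines:
        q=proj(c,np.stack([a,b])); q=((q+.5)*f-.5)
        cv2.line(img,tuple(q[0].round().astype(int).tolist()),tuple(q[1].round().astype(int).tolist()),(0,255,0),1)
    l,t,w,h=[int(v*f) for v in box]; cv2.imwrite(name,img[t:t+h,l:l+w])
E
python3 - <<'E'
from ov import *
from scipy.optimize import minimize
P=[]
for n in("top","scene"):
    c=cams.camera(n); W=cloud(c)
    hsv=c["color"].max(-1)
    ok=(hsv>70)
    W=W[ok]
    m=(W[:,0]>.57)&(W[:,0]<.73)&(W[:,1]>-.24)&(W[:,1]<.19)&(W[:,2]>.025)&(W[:,2]<.17)
    W=W[m]; Rm,o=lane_T(.637,-.188,-.058); L=(W-o)@Rm
    keep=(abs(L[:,0])<.05)&(L[:,1]<.36)&(L[:,2]>-.012)&(L[:,2]<.04)
    L=L[keep]
    bed=(abs(L[:,0])<.02)&(L[:,1]>.2)&(L[:,1]<.35)
    A=np.c_[L[bed,0],L[bed,1],np.ones(bed.sum())]; print(n,bed.sum(),'bed plane',np.linalg.lstsq(A,L[bed,2],rcond=None)[0], L[bed,2].std())
    for y in np.arange(0.02,.35,.06):
        s=(abs(L[:,1]-y)<.03)
        print(' y',y.round(2),[ (lambda q:(len(q),round(float(np.median(q))*1000,1)) if len(q) else None)(L[s&(abs(L[:,0]-xx)<.004),2]) for xx in (-.045,-.037,-.033,-.029,-.02,0,.02,.029,.033,.037,.045)])
    draw(c,lane_lines((.637,-.188,-.058)),(180,120,200,80) if n=="top" else (170,190,160,125),4 if n=="top" else 4.8,f"pics/ov_{n}.png")
E
```

```text
top 753 bed plane [-0.00463017 -0.00148474  0.00192488] 0.0026545116324075226
 y 0.02 [None, (65, 10.7), (51, 10.2), (52, 3.6), (61, 1.4), (14, 22.1), (63, 1.1), (71, 10.5), (42, 11.5), (13, 9.5), None]
 y 0.08 [None, (61, 9.1), (49, 10.4), (49, 2.2), (32, 0.3), None, (35, 1.5), (69, 9.2), (37, 9.8), (10, 8.7), None]
 y 0.14 [None, (61, 10.8), (44, 11.5), (46, 3.6), (20, 2.2), (10, -0.1), (26, 1.4), (74, 9.1), (44, 10.5), (14, 10.5), None]
 y 0.2 [None, (64, 10.9), (50, 11.8), (51, 3.8), (61, 1.4), (57, 1.7), (53, 1.7), (72, 9.5), (45, 11.5), (15, 10.5), None]
 y 0.26 [None, (59, 10.3), (53, 10.7), (53, 4.7), (60, 1.5), (62, 1.2), (63, 1.9), (75, 9.8), (55, 11.3), (21, 10.3), None]
 y 0.32 [(7, 3.6), (60, 10.1), (54, 10.8), (51, 5.1), (60, 1.7), (62, 1.7), (62, 1.7), (75, 8.9), (53, 10.8), (23, 11.6), None]
scene 646 bed plane [ 0.01432705 -0.00056751  0.00189525] 0.00192443236995376
 y 0.02 [None, (23, 10.9), (46, 12.1), (56, 10.0), (30, 2.6), (10, 11.5), (47, 2.1), (29, 11.3), (58, 10.9), (47, 9.0), None]
 y 0.08 [None, (19, 11.7), (33, 12.2), (21, 12.3), (4, 2.7), (2, -0.2), (42, 1.9), (26, 11.2), (56, 10.8), (47, 8.7), None]
 y 0.14 [None, (23, 11.2), (42, 11.1), (27, 9.8), (15, 2.5), (12, 1.0), (37, 2.1), (26, 11.2), (61, 11.0), (61, 8.2), None]
 y 0.2 [None, (23, 11.7), (50, 11.3), (59, 7.1), (49, 2.0), (42, 1.7), (53, 1.9), (24, 11.4), (63, 9.7), (59, 8.0), None]
 y 0.26 [None, (21, 11.7), (49, 11.7), (71, 8.3), (55, 1.9), (51, 1.6), (51, 1.9), (28, 10.6), (66, 10.7), (68, 8.9), None]
 y 0.32 [(4, 3.2), (22, 11.8), (54, 11.7), (71, 9.6), (53, 1.9), (58, 1.7), (55, 2.4), (30, 10.7), (58, 11.4), (65, 10.3), None]
```

View pics/ov_top.png

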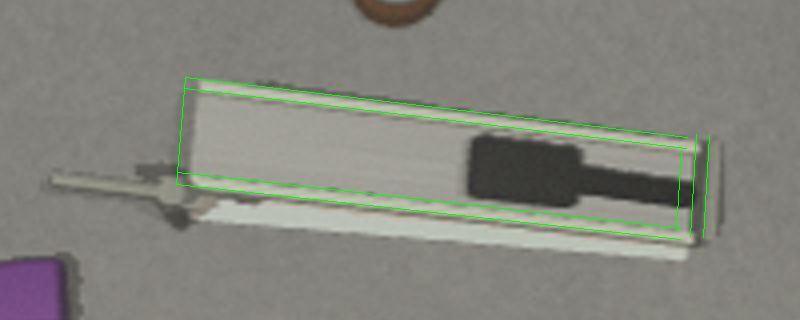

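View pics/ov_scene.png

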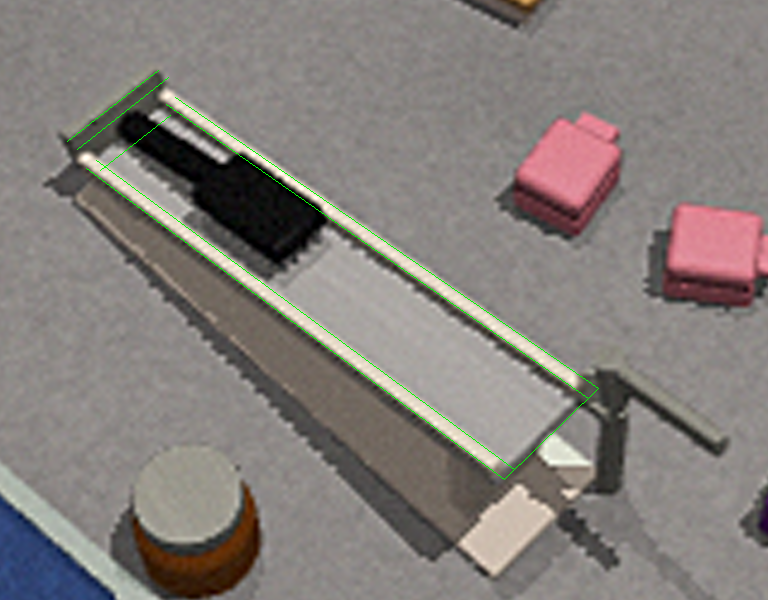

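```bash
python3 - <<'E'
from ov import *
from scipy.ndimage import map_coordinates
from scipy.optimize import minimize
C={n:cams.camera(n) for n in("top","scene")}
G={n:cv2.GaussianBlur(C[n]["color"].astype(float).mean(-1),(0,0),.6) for n in C}
def samp(n,X): 
    q=proj(C[n],X); return map_coordinates(G[n],[q[:,1],q[:,0]],order=1)
ys=np.linspace(.005,.36,60)
def grid(xs,ys,z): return np.array([(x,y,z) for x in xs for y in ys])
def score(p,n):
    Rm,o=lane_T(*p); f=lambda g: samp(n,o+g@Rm.T).mean()
    s=0
    for sg in(1,-1):
        rail=f(grid([sg*.031,sg*.033,sg*.035],ys,.01))
        s+=2*rail
    # stop dark band: inner of stop vs beyond; top end
    for sg in(1,-1):
        s+= f(grid([sg*.033],np.linspace(.352,.363,5),.01))-f(grid([sg*.033],np.linspace(.367,.378,5),.01))
        s+= f(grid([sg*.033],np.linspace(.001,.01,5),.01))
    s+= .7*(f(grid(np.linspace(-.02,.02,9),np.linspace(.352,.363,5),.0))-f(grid(np.linspace(-.02,.02,9),np.linspace(.367,.378,5),.0)))
    s-= 1.0*f(grid([-.032,-.025,.025,.032],np.linspace(-.009,-.001,5),.028))
    return s
for mode in (["top"],["scene"],["top","scene"]):
    best=None
    for dx in(-.004,0,.004):
      for dy in(-.012,-.006,0):
        x0=np.array([.636+dx,-.19+dy,-.055])
        r=minimize(lambda p:-sum(score(p,n) for n in mode),x0,method='Nelder-Mead',options=dict(initial_simplex=x0+np.vstack([np.zeros(3),np.diag([.003,.004,.015])])))
        if best is None or r.fun<best.fun: best=r
    print(mode,best.x.round(4),best.fun)
p=best.x
for n in C: draw(C[n],lane_lines(p),(180,120,200,80) if n=="top" else (170,190,160,125),4 if n=="top" else 4.8,f"pics/ov2_{n}.png")
E
```

```text
['top'] [ 0.6334 -0.1963 -0.0651] -1014.855210795843
['scene'] [ 0.635  -0.1958 -0.0629] -1291.612500113444
['top', 'scene'] [ 0.6347 -0.1956 -0.0634] -2293.789799923272
```

View pics/ov2_top.png

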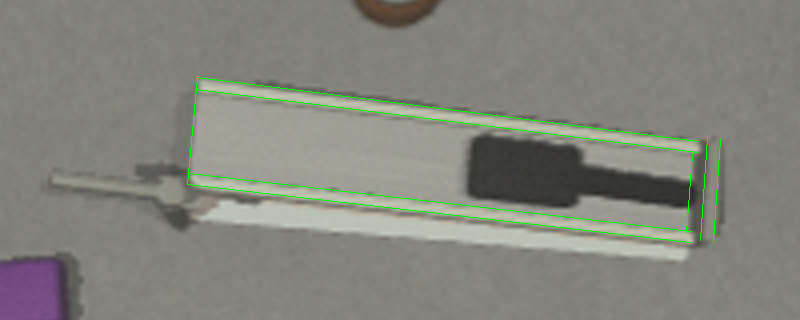

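View pics/ov2_scene.png

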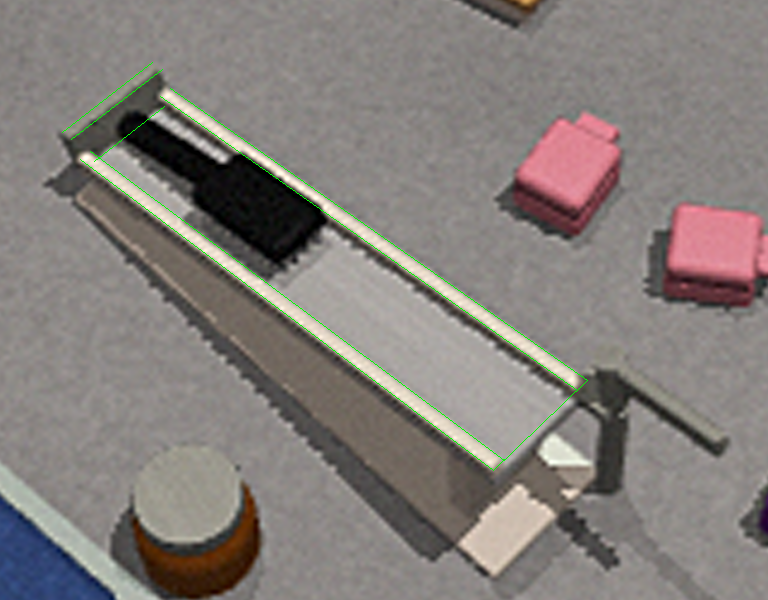

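```bash
cat >> h.py <<'E'
LP=(.6346,-.1957,-.0635)
def plan(tp,tR,n=None,grip=85,step=40,ang=.12,pos=None,rot=None):
    """rows (tool shift mm, rotvec rad) from current pose to target, straight line"""
    p,r=tcp()
    if pos is not None: p,r=np.array(pos),rot
    dp=np.array(tp)-p; rv=(r.inv()*tR).as_rotvec()
    if n is None: n=int(max(np.ceil(np.linalg.norm(dp)*1000/step),np.ceil(np.linalg.norm(rv)/ang),1))
    print('from',p.round(4),'dp',(dp*1000).round(1),'rotdeg',np.degrees(rv).round(1),'n',n)
    rows=[]
    for k in range(n):
        s=r.inv().apply(dp/n)*1000
        rows.append(' '.join('%g'%round(v,1) for v in s)+' '+' '.join('%g'%round(v,4) for v in rv/n)+' %g'%grip)
        r=r*R.from_rotvec(rv/n)
    for i in range(0,n,8): print('; '.join(rows[i:i+8]))
def tool_R(down,ydir):
    x=np.array(down)/np.linalg.norm(down); y=np.array(ydir)-np.dot(ydir,x)*x; y/=np.linalg.norm(y)
    return R.from_matrix(np.stack([x,y,np.cross(x,y)],1))
def lane_pt(q):
    Rm,o=lane_T(*LP); return o+Rm@np.array(q)
E
python3 - <<'E'
from h import *
Rm,o=lane_T(*LP)
p,r=tcp(); print(r.as_matrix().round(3))
for n in("top","scene"):
    c=cams.camera(n); W=cloud(c); v=c["color"].max(-1)
    L=(W-o)@Rm
    m=(v<60)&(abs(L[...,0])<.029)&(L[...,1]>-.02)&(L[...,1]<.25)&(L[...,2]>.005)
    q=L[m]; hd=q[q[:,2]>.025]
    print(n,m.sum(),'y',np.percentile(q[:,1],[1,99]).round(4))
    r_=cv2.minAreaRect((hd[:,:2]*1000).astype(np.float32)); print('head',r_,np.median(hd,0).round(4))
    for a in(.02,.05,.08,.1,.12,.14,.16,.17):
        s=q[abs(q[:,1]-a)<.008]; print(a,s.min(0).round(3),s.max(0).round(3),np.median(s,0).round(4))
    hsv=cv2.cvtColor(c["color"],cv2.COLOR_BGR2HSV)
    m=(hsv[...,1]>90)&(hsv[...,0]>5)&(hsv[...,0]<20)&(abs(W[...,0]-.535)<.16)&(abs(W[...,1]+.43)<.12)
    rr=cv2.minAreaRect((W[m][:,:2]*1000).astype(np.float32)); print('mat',m.sum(),rr,W[m].mean(0))
E
```

```text
[[ 0.     0.448 -0.894]
 [-0.    -0.894 -0.448]
 [-1.     0.    -0.   ]]
top 393 y [0.0059 0.1708]
head ((-4.087913513183594, 99.49917602539062), (40.53645706176758, 146.3489990234375), 1.0489481687545776) [-0.004   0.1135  0.03  ]
0.02 [-0.013  0.012  0.016] [0.003 0.026 0.029] [-0.0048  0.0191  0.0192]
0.05 [-0.013  0.042  0.016] [0.003 0.057 0.032] [-0.0056  0.0503  0.0238]
0.08 [-0.013  0.072  0.016] [0.004 0.088 0.032] [-0.0051  0.0789  0.0261]
0.1 [-0.025  0.092  0.024] [0.015 0.108 0.036] [-0.0053  0.1019  0.0298]
0.12 [-0.024  0.112  0.022] [0.016 0.128 0.039] [-0.005   0.1199  0.0304]
0.14 [-0.023  0.132  0.025] [0.014 0.148 0.036] [-0.0055  0.1384  0.0303]
0.16 [-0.023  0.152  0.021] [0.015 0.168 0.037] [0.0035 0.1572 0.0306]
0.17 [-0.023  0.162  0.023] [0.013 0.173 0.035] [0.0004 0.1697 0.0295]
mat 2679 ((533.349609375, -429.6536865234375), (111.55291748046875, 228.0223846435547), 84.82288360595703) [ 0.53264158 -0.42793848  0.0049503 ]
scene 505 y [0.0012 0.1737]
head ((0.13182640075683594, 88.0324935913086), (175.67449951171875, 42.482086181640625), 89.58879089355469) [0.002  0.1318 0.031 ]
0.02 [-0.008  0.012  0.009] [0.011 0.028 0.024] [0.0044 0.0205 0.0187]
0.05 [-0.008  0.044  0.015] [0.011 0.057 0.028] [0.0045 0.0514 0.0232]
0.08 [-0.006  0.073  0.016] [0.01  0.088 0.032] [0.0057 0.0804 0.0271]
0.1 [-0.02   0.094  0.023] [0.021 0.108 0.034] [0.0022 0.1019 0.0308]
0.12 [-0.021  0.113  0.008] [0.022 0.127 0.037] [0.0027 0.1204 0.0317]
0.14 [-0.02   0.132  0.006] [0.022 0.147 0.036] [0.003  0.1389 0.0317]
0.16 [-0.021  0.152  0.006] [0.022 0.168 0.036] [0.0016 0.1602 0.0309]
0.17 [-0.021  0.162  0.006] [0.022 0.176 0.036] [0.0017 0.17   0.0292]
mat 1755 ((534.7587890625, -428.3525695800781), (117.84386444091797, 233.9749298095703), 83.82037353515625) [ 0.53994802 -0.42662961  0.00564717]
```

```bash
python3 - <<'E'
from h import *
Rm,o=lane_T(*LP)
tR=tool_R(-Rm[:,2],Rm[:,0])
plan(lane_pt([-.001,.125,.13]),tR,step=45)
print(lane_pt([-.001,.125,.13]))
E
```

```text
from [ 0.2802 -0.5587  0.2051] dp [359.5 458.1 -17. ] rotdeg [-59.5  10.9  -6.3] n 13
1.3 -19.1 -40.5 -0.0799 0.0146 -0.0084 85; 2.1 -15.8 -41.9 -0.0799 0.0146 -0.0084 85; 2.8 -12.4 -43 -0.0799 0.0146 -0.0084 85; 3.5 -8.9 -43.8 -0.0799 0.0146 -0.0084 85; 4.2 -5.3 -44.3 -0.0799 0.0146 -0.0084 85; 4.9 -1.8 -44.5 -0.0799 0.0146 -0.0084 85; 5.6 1.8 -44.4 -0.0799 0.0146 -0.0084 85; 6.2 5.4 -44.1 -0.0799 0.0146 -0.0084 85
6.7 9 -43.4 -0.0799 0.0146 -0.0084 85; 7.3 12.5 -42.4 -0.0799 0.0146 -0.0084 85; 7.8 15.9 -41.2 -0.0799 0.0146 -0.0084 85; 8.2 19.2 -39.7 -0.0799 0.0146 -0.0084 85; 8.6 22.3 -37.9 -0.0799 0.0146 -0.0084 85
[ 0.63964569 -0.10058856  0.18814815]
```

```bash
python3 -m handwheel '1 -19 -40 -0.08 0.015 -0.008 85; 2 -16 -42 -0.08 0.015 -0.008 85; 3 -12 -43 -0.08 0.015 -0.008 85; 3 -9 -44 -0.08 0.015 -0.008 85; 4 -5 -44 -0.08 0.015 -0.008 85; 5 -2 -44 -0.08 0.015 -0.008 85; 5 2 -44 -0.08 0.015 -0.008 85; 6 5 -44 -0.08 0.015 -0.008 85' 40; python3 -m handwheel '6 9 -43 -0.08 0.015 -0.008 85; 7 12 -42 -0.08 0.015 -0.008 85; 7 16 -41 -0.08 0.015 -0.008 85; 8 19 -39 -0.08 0.015 -0.008 85; 8 22 -38 -0.08 0.015 -0.008 85; 0 0 0 0 0 0 85'; python3 - <<'E'
from h import *
Rm,o=lane_T(*LP)
tR=tool_R(-Rm[:,2],Rm[:,0])
plan(lane_pt([-.001,.125,.06]),tR)
print(manip.get_obs()["joint_pos"])
E
```

```text
clock: 1.95
position: [0.5011, -0.2766, 0.1967]
ee_rot: [0.635, 0.403, -0.564, 0.34]
ft_force: [0.1, 0.6, -0.4]
grip_width: 0.993
clock: 2.55
position: [0.6391, -0.0959, 0.1928]
ee_rot: [0.567, 0.535, -0.453, 0.434]
ft_force: [-1.4, 0.5, 0.4]
grip_width: 0.998
from [ 0.6391 -0.0959  0.1928] dp [  1.5   9.9 -73.1] rotdeg [ 0.7 -0.4 -0.3] n 2
36.8 0.2 3 0.0064 -0.0031 -0.0024 85; 36.8 0.3 2.8 0.0064 -0.0031 -0.0024 85
[ 0.55703129  0.45671322 -0.49571722  1.37801157 -0.00447868  1.35970283
  0.05446257]
```

```bash
python3 -m handwheel '37 0 3 0.006 -0.003 -0.002 85; 37 0 3 0.006 -0.003 -0.002 85; 0 0 0 0 0 0 85'; python3 - <<'E'
from h import *
Rm,o=lane_T(*LP)
tR=tool_R(-Rm[:,2],Rm[:,0])
plan(lane_pt([-.001,.125,.015]),tR,n=2)
c=cams.camera("scene"); cv2.imwrite("pics/a.png",cv2.resize(c["color"][150:330,120:360],None,fx=3,fy=3))
E
```

```text
clock: 2.85
position: [0.6349, -0.0928, 0.1145]
ee_rot: [0.567, 0.53, -0.464, 0.427]
ft_force: [-1.0, 0.5, -0.0]
grip_width: 0.993
from [ 0.6349 -0.0928  0.1145] dp [  6.3  16.1 -38.8] rotdeg [-0.6  0.2  0.3] n 2
20.7 2.7 -4.1 -0.0053 0.0016 0.0029 85; 20.7 2.7 -4.1 -0.0053 0.0016 0.0029 85
```

View pics/a.png

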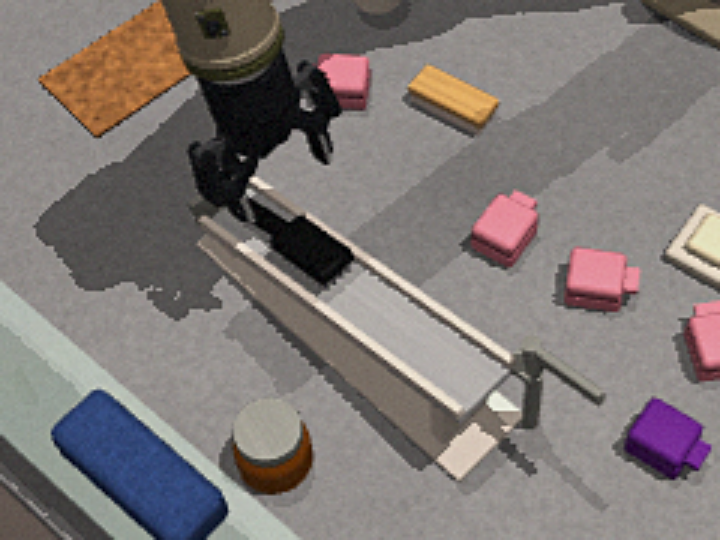

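```bash
python3 -m handwheel '0 0 0 0 0 0 85; 0 0 0 0 0 0 85'; python3 - <<'E'
from h import *
Rm,o=lane_T(*LP)
tR=tool_R(-Rm[:,2],Rm[:,0])
plan(lane_pt([-.001,.125,.06]),tR,n=1)
p,r=tcp(); print((Rm.T@(p-o)).round(4))
E
```

```text
clock: 3.1
position: [0.6392, -0.0945, 0.1219]
ee_rot: [0.569, 0.527, -0.462, 0.431]
ft_force: [0.6, -0.7, -0.2]
grip_width: 0.995
from [ 0.6392 -0.0945  0.1219] dp [ 1.4  8.5 -2.2] rotdeg [-0.6  0.3 -0.3] n 1
3.9 0.7 -7.9 -0.0099 0.0051 -0.0059 85
[-0.0018  0.1171  0.064 ]
```

```bash
python3 -m handwheel '4 0 -8 -0.01 0.005 -0.006 85; 15 0 0 0 0 0 85; 15 0 0 0 0 0 85; 8 0 0 0 0 0 85; 0 0 0 0 0 0 85; 0 0 0 0 0 0 85; 0 0 0 0 0 0 85'; python3 - <<'E'
from h import *
Rm,o=lane_T(*LP)
tR=tool_R(-Rm[:,2],Rm[:,0])
plan(lane_pt([-.001,.125,.015]),tR,n=1)
p,r=tcp(); print((Rm.T@(p-o)).round(4))
E
```

```text
clock: 3.8
position: [0.6393, -0.0775, 0.0805]
ee_rot: [0.566, 0.533, -0.459, 0.43]
ft_force: [0.7, 0.6, 0.3]
grip_width: 0.998
from [ 0.6393 -0.0775  0.0805] dp [ 1.8  0.8 -4.8] rotdeg [ 0.  -0.   0.2] n 1
4.9 1.8 0.1 0.0001 -0.0004 0.0027 85
[-0.0028  0.1251  0.0199]
```

```bash
python3 -m handwheel '5 2 0 0 0 0 60; 0 0 0 0 0 0 20; 0 0 0 0 0 0 20; 0 0 0 0 0 0 20; 0 0 0 0 0 0 20; 0 0 0 0 0 0 20; 0 0 0 0 0 0 20' 40; python3 - <<'E'
from h import *
Rm,o=lane_T(*LP)
p,r=tcp(); print((Rm.T@(p-o)).round(4))
c=cams.camera("scene"); cv2.imwrite("pics/a2.png",cv2.resize(c["color"][150:330,120:360],None,fx=3,fy=3))
E
```

```text
clock: 4.5
position: [0.6411, -0.0764, 0.0752]
ee_rot: [0.566, 0.533, -0.459, 0.43]
ft_force: [0.1, 0.1, -0.1]
grip_width: 0.235
[-0.0011  0.1252  0.0145]
```

View pics/a2.png

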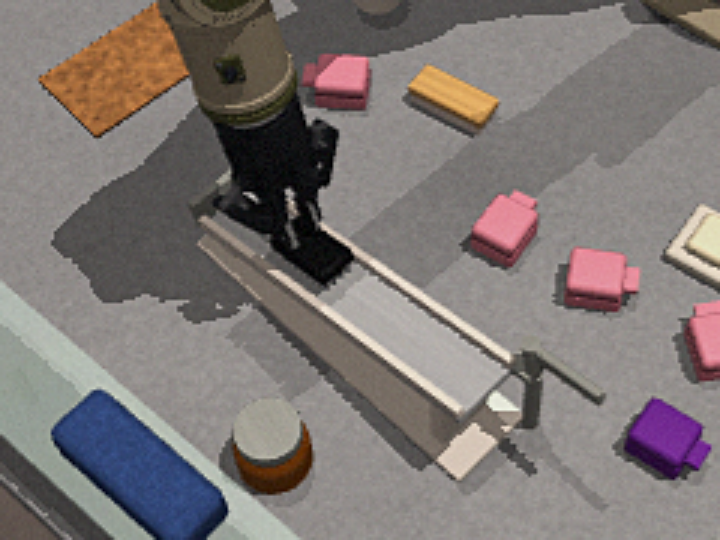

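```bash
python3 - <<'E'
from h import *
c=cams.camera("scene"); s=c["color"][190:260,180:280]; cv2.imwrite("pics/a3.png",cv2.convertScaleAbs(cv2.resize(s,None,fx=7,fy=7,interpolation=cv2.INTER_CUBIC),alpha=2.2,beta=10))
t=cams.camera("top"); s=t["color"][130:200,260:380]; cv2.imwrite("pics/a4.png",cv2.convertScaleAbs(cv2.resize(s,None,fx=6,fy=6,interpolation=cv2.INTER_CUBIC),alpha=2.2,beta=10))
p,r=tcp(); print(proj(c,p),proj(t,p)); print(manip.get_obs()["grip_width"])
E
```

```text
[[222.38972038 233.37375976]] [[312.23381865 162.60220744]]
0.23126158310811745
```

View pics/a3.png

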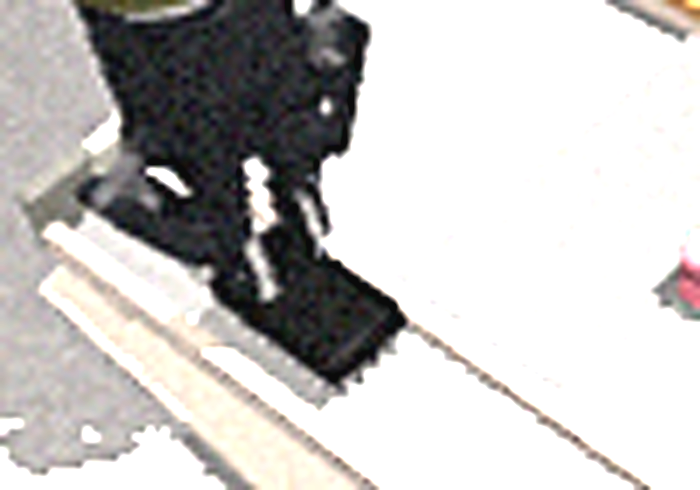

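View pics/a4.png

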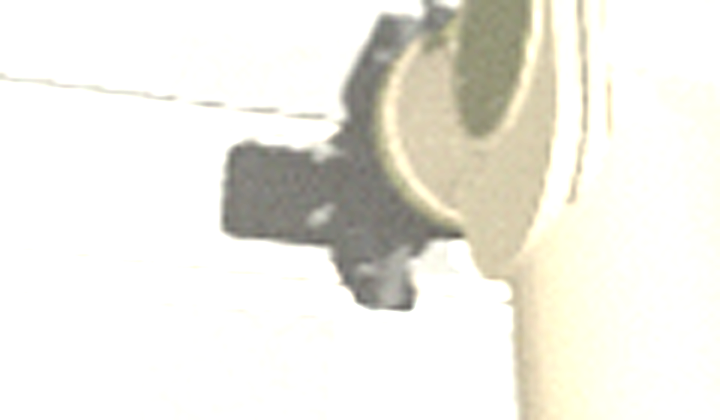

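```bash
python3 -m handwheel '0 0 0 0 0 0 10; 0 0 0 0 0 0 10; 0 0 0 0 0 0 10' 40
```

```text
clock: 4.95
position: [0.641, -0.0763, 0.0751]
ee_rot: [0.566, 0.533, -0.459, 0.43]
ft_force: [-0.8, -0.6, -0.3]
grip_width: 0.118
```

```bash
python3 - <<'E'
from h import *
Rm,o=lane_T(*LP)
c=cams.camera("scene"); s=c["color"][190:260,180:280]; cv2.imwrite("pics/a5.png",cv2.convertScaleAbs(cv2.resize(s,None,fx=7,fy=7,interpolation=cv2.INTER_CUBIC),alpha=2.2,beta=10))
W=cloud(c); L=(W-o)@Rm*1000
for v in range(218,242,2): print(v,[tuple(L[v,u].round().astype(int)) if np.isfinite(L[v,u,0]) else None for u in range(212,236,4)])
E
```

```text
218 [(np.int64(20), np.int64(140), np.int64(110)), (np.int64(-31), np.int64(60), np.int64(10)), (np.int64(-7), np.int64(131), np.int64(79)), (np.int64(-69), np.int64(36), np.int64(-41)), (np.int64(-78), np.int64(44), np.int64(-43)), (np.int64(-87), np.int64(52), np.int64(-46))]
220 [(np.int64(20), np.int64(136), np.int64(99)), (np.int64(9), np.int64(137), np.int64(90)), (np.int64(-4), np.int64(133), np.int64(75)), (np.int64(-17), np.int64(132), np.int64(63)), (np.int64(-72), np.int64(51), np.int64(-43)), (np.int64(-83), np.int64(55), np.int64(-50))]
222 [(np.int64(21), np.int64(135), np.int64(91)), (np.int64(12), np.int64(139), np.int64(86)), (np.int64(-5), np.int64(127), np.int64(61)), (np.int64(-14), np.int64(133), np.int64(57)), (np.int64(-69), np.int64(51), np.int64(-49)), (np.int64(-78), np.int64(61), np.int64(-50))]
224 [(np.int64(22), np.int64(132), np.int64(81)), (np.int64(12), np.int64(135), np.int64(75)), (np.int64(-4), np.int64(125), np.int64(52)), (np.int64(-11), np.int64(135), np.int64(54)), (np.int64(-63), np.int64(58), np.int64(-49)), (np.int64(-70), np.int64(70), np.i
[... 1504 characters left out ...]
(143), np.int64(34)), (np.int64(10), np.int64(152), np.int64(34)), (np.int64(2), np.int64(159), np.int64(31)), (np.int64(-6), np.int64(167), np.int64(29))]
238 [(np.int64(23), np.int64(100), np.int64(-2)), (np.int64(16), np.int64(112), np.int64(1)), (np.int64(19), np.int64(143), np.int64(27)), (np.int64(16), np.int64(159), np.int64(35)), (np.int64(6), np.int64(163), np.int64(29)), (np.int64(-1), np.int64(172), np.int64(29))]
240 [(np.int64(32), np.int64(116), np.int64(11)), (np.int64(21), np.int64(117), np.int64(0)), (np.int64(16), np.int64(131), np.int64(5)), (np.int64(19), np.int64(161), np.int64(30)), (np.int64(12), np.int64(170), np.int64(31)), (np.int64(3), np.int64(175), np.int64(26))]
```

View pics/a5.png

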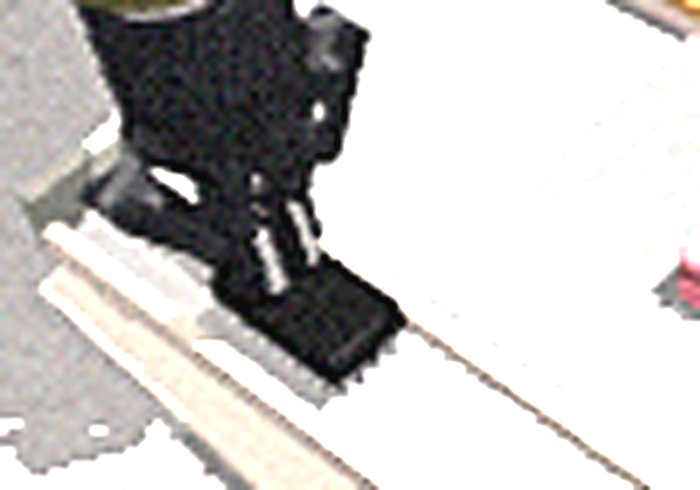

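```bash
python3 -m handwheel '-15 0 0 0 0 0 85; -15 0 0 0 0 0 85; -15 0 0 0 0 0 85; 0 0 0 0 0 0 85; 0 0 0 0 0 0 85; 0 0 0 0 0 0 85;0 0 0 0 0 0 85' 40; python3 - <<'E'
from h import *
p,r=tcp()
for n in ("scene","top"):
    c=cams.camera(n); W=cloud(c)
    T=r.inv().apply((W-p).reshape(-1,3)).reshape(W.shape)*1000 # tool frame
    m=(abs(T[...,2])<16)&(abs(T[...,1])<65)&(T[...,0]>-80)&(T[...,0]<25)
    q=T[m]; print(n,len(q)); print(q[np.argsort(-q[:,0])][:25].round().astype(int).tolist())
c=cams.camera("scene")
cv2.imwrite("pics/a6.png",cv2.convertScaleAbs(cv2.resize(c["color"][180:260,170:280],None,fx=7,fy=7,interpolation=cv2.INTER_CUBIC),alpha=2,beta=10)); print(proj(c,p))
E
```

```text
clock: 5.7
position: [0.6402, -0.0854, 0.1184]
ee_rot: [0.566, 0.533, -0.46, 0.429]
ft_force: [0.4, 0.8, 0.5]
grip_width: 1.002
scene 167
[[25, -14, 12], [25, -14, 6], [25, -14, -6], [25, 19, 0], [25, 3, 10], [25, 12, -9], [25, 12, 8], [25, 16, 8], [25, -8, 13], [24, -1, 10], [24, 7, -4], [24, 15, 13], [24, 8, -9], [24, 13, -15], [24, 5, 11], [24, -8, 0], [24, -7, 8], [24, -5, 5], [24, 5, -2], [24, 1, 7], [23, 3, -4], [23, 0, -14], [23, -12, 13], [23, 10, 10], [23, 11, -13]]
top 71
[[25, -3, 0], [25, 13, -2], [25, 6, 5], [25, -13, 12], [25, 8, 2], [25, 3, 5], [25, -2, 8], [24, -8, 6], [24, -1, -7], [24, 0, 5], [24, -7, -6], [24, -11, -15], [24, 8, 4], [24, 3, 8], [24, -19, -11], [24, 11, 7], [23, -4, -4], [23, -18, -3], [23, 10, -2], [23, -15, 0], [23, -19, -14], [23, -7, -9], [23, 14, -14], [22, -8, -13], [22, -6, -16]]
[[218.83559388 223.18415913]]
```

View pics/a6.png

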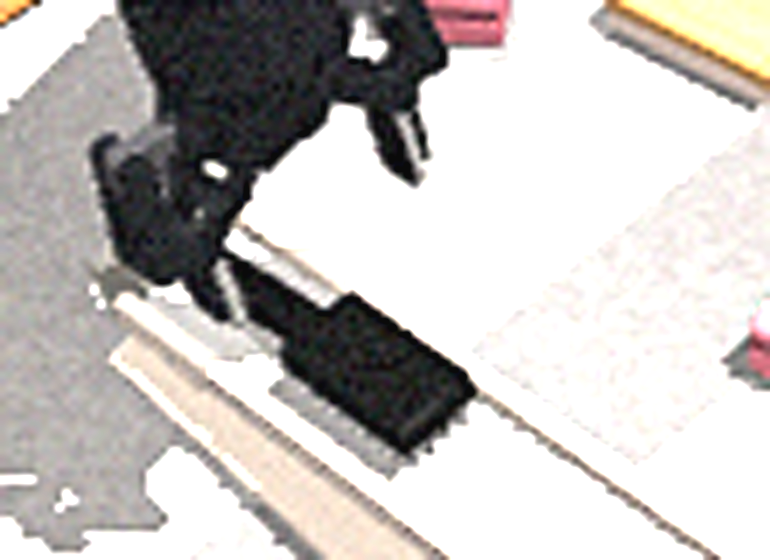

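```bash
python3 - <<'E'
from h import *
p,r=tcp()
c=cams.camera("scene"); W=cloud(c)
T=r.inv().apply((W-p).reshape(-1,3)).reshape(W.shape)*1000
m=(abs(T[...,2])<25)&(abs(T[...,1])>36)&(abs(T[...,1])<65)&(T[...,0]>-80)&(T[...,0]<5)
for sg in(1,-1):
    q=T[m&(T[...,1]*sg>0)]; print(q[np.argsort(-q[:,0])][:25].round().astype(int).tolist())
# projected candidate finger tips
for b in (0,-10,-20,-30):
    print(b,proj(c,p+r.apply([[b/1000,.043,0],[b/1000,-.043,0]])).round(1).tolist())
E
```

```text
[[-40, 50, -7], [-42, 45, -10], [-43, 47, -9], [-44, 44, -10], [-44, 50, -8], [-47, 54, -6], [-47, 52, -9], [-49, 47, -12], [-49, 56, -6], [-50, 51, -8], [-50, 53, -6], [-51, 55, -5], [-51, 57, -2], [-51, 51, -4], [-51, 46, -11], [-51, 50, -12], [-52, 57, 1], [-54, 49, -11], [-55, 54, -6], [-55, 47, -10], [-55, 51, -10], [-56, 46, -13], [-56, 51, -6], [-56, 58, 2], [-57, 57, 7]]
[[-37, -42, 8], [-38, -43, 0], [-41, -42, 2], [-41, -40, -9], [-41, -43, 7], [-41, -41, 9], [-44, -52, -5], [-45, -41, -9], [-45, -47, -11], [-46, -42, -12], [-47, -41, -6], [-48, -41, -1], [-48, -44, -11], [-48, -48, -11], [-50, -41, -11], [-51, -40, 1], [-51, -44, -12], [-51, -41, 6], [-52, -42, -2], [-52, -51, -9], [-53, -42, -10], [-53, -40, -9], [-53, -41, 9], [-53, -53, -7], [-54, -46, -11]]
0 [[207.2, 232.6], [230.0, 214.0]]
-10 [[206.2, 230.3], [229.2, 211.6]]
-20 [[205.3, 227.9], [228.4, 209.2]]
-30 [[204.3, 225.6], [227.6, 206.8]]
```

```bash
python3 -m handwheel '0 0 0 0 0 0 50; 0 0 0 0 0 0 50; 0 0 0 0 0 0 50; 0 0 0 0 0 0 50' 40; python3 - <<'E'
from h import *
print(manip.tcp_to_grasp)
p,r=tcp()
c=cams.camera("scene"); W=cloud(c)
Rm,o=lane_T(*LP); print((Rm.T@(p-o)).round(4))
for b in (0,-10,-20,-30):
    print(b,proj(c,p+r.apply([[b/1000,.025,0],[b/1000,-.025,0]])).round(1).tolist())
img=cv2.convertScaleAbs(cv2.resize(c["color"][190:250,180:260],None,fx=9,fy=9,interpolation=cv2.INTER_CUBIC),alpha=2,beta=10)
for b in (0,-10,-20,-30):
    for q in proj(c,p+r.apply([[b/1000,.025,0],[b/1000,-.025,0]])): cv2.circle(img,(int((q[0]-180+.5)*9),int((q[1]-190+.5)*9)),3,(0,0,255),-1)
cv2.imwrite("pics/a7.png",img)
E
```

```text
clock: 6.3
position: [0.6406, -0.0857, 0.1192]
ee_rot: [0.566, 0.533, -0.459, 0.43]
ft_force: [0.9, -0.4, 0.1]
grip_width: 0.588
0.0187
[-0.001   0.1253  0.0594]
0 [[211.9, 228.6], [225.2, 217.7]]
-10 [[211.0, 226.2], [224.4, 215.3]]
-20 [[210.1, 223.8], [223.6, 212.9]]
-30 [[209.2, 221.4], [222.8, 210.5]]
```

View pics/a7.png

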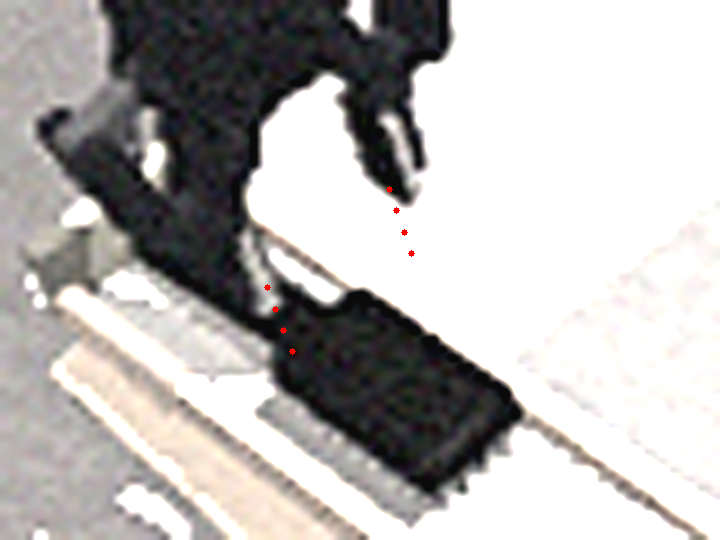

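```bash
python3 -m handwheel '0 0 0 0 0 0 70; 15 0 0 0 0 0 70; 15 0 0 0 0 0 70; 15 0 0 0 0 0 70; 15 0 0 0 0 0 70; 4 0 0 0 0 0 70; 0 0 0 0 0 0 70; 0 0 0 0 0 0 70' 40; python3 - <<'E'
from h import *
p,r=tcp()
c=cams.camera("scene")
Rm,o=lane_T(*LP); print((Rm.T@(p-o)).round(4))
img=cv2.convertScaleAbs(cv2.resize(c["color"][190:250,180:260],None,fx=9,fy=9,interpolation=cv2.INTER_CUBIC),alpha=2,beta=10)
cv2.imwrite("pics/a8.png",img)
E
```

```text
clock: 7.15
position: [0.6416, -0.0725, 0.0569]
ee_rot: [0.566, 0.533, -0.459, 0.43]
ft_force: [-0.0, 0.5, 0.5]
grip_width: 0.822
[-0.0008  0.1253 -0.0042]
```

View pics/a8.png

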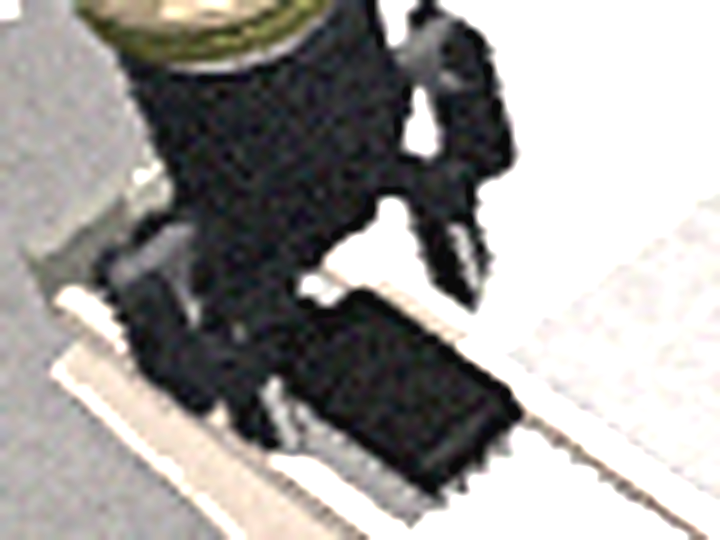

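```bash
python3 -m handwheel '5 0 0 0 0 0 60; 0 0 0 0 0 0 35; 0 0 0 0 0 0 35; 0 0 0 0 0 0 35; 0 0 0 0 0 0 35; 0 0 0 0 0 0 35; 0 0 0 0 0 0 35' 40; python3 -m handwheel '0 0 0 0 0 0 30; -10 0 0 0 0 0 30; -15 0 0 0 0 0 30;-15 0 0 0 0 0 30;0 0 0 0 0 0 30; 0 0 0 0 0 0 30' 50;python3 - <<'E'
from h import *
c=cams.camera("scene")
cv2.imwrite("pics/a9.png",cv2.resize(c["color"][150:330,120:360],None,fx=3,fy=3))
E
```

```text
clock: 7.9
position: [0.6412, -0.0713, 0.0517]
ee_rot: [0.566, 0.533, -0.459, 0.43]
ft_force: [-0.4, 0.3, -0.6]
grip_width: 0.506
clock: 8.5
position: [0.6412, -0.0799, 0.0915]
ee_rot: [0.566, 0.533, -0.459, 0.43]
ft_force: [0.2, 0.6, -1.8]
grip_width: 0.502
```

View pics/a9.png

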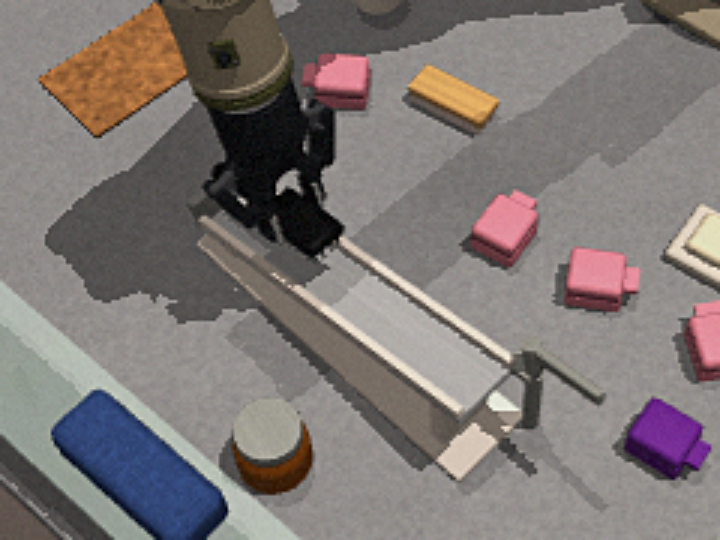

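```bash
python3 -m handwheel '-30 0 0 0 0 0 30; -30 0 0 0 0 0 30; -20 0 0 0 0 0 30; 0 0 0 0 0 0 30; 0 0 0 0 0 0 30' 50;python3 - <<'E'
from h import *
d=np.array([.9955,-.095,0]); mc=np.array([.534,-.429,0])
tp=mc+d*(.0475-.010); print(tp)
tR=tool_R([0,0,-1],[d[1],-d[0],0])
plan(tp+[0,0,.12],tR,step=30,ang=.11)
E
```

```text
clock: 9.05
position: [0.6398, -0.0961, 0.168]
ee_rot: [0.566, 0.533, -0.46, 0.429]
ft_force: [-0.9, -0.5, -1.9]
grip_width: 0.502
[ 0.57133125 -0.4325625   0.        ]
from [ 0.6398 -0.0961  0.168 ] dp [ -68.4 -336.5  -48. ] rotdeg [91.5 -9.1  9.8] n 15
-1.6 -3.1 22.8 0.1064 -0.0106 0.0115 85; -1.4 -0.7 23.1 0.1064 -0.0106 0.0115 85; -1.1 1.8 23 0.1064 -0.0106 0.0115 85; -0.8 4.2 22.7 0.1064 -0.0106 0.0115 85; -0.5 6.6 22.1 0.1064 -0.0106 0.0115 85; -0.2 9 21.3 0.1064 -0.0106 0.0115 85; 0.1 11.2 20.2 0.1064 -0.0106 0.0115 85; 0.5 13.3 18.9 0.1064 -0.0106 0.0115 85
0.8 15.2 17.4 0.1064 -0.0106 0.0115 85; 1.2 16.9 15.7 0.1064 -0.0106 0.0115 85; 1.5 18.5 13.8 0.1064 -0.0106 0.0115 85; 1.9 19.8 11.7 0.1064 -0.0106 0.0115 85; 2.3 20.9 9.5 0.1064 -0.0106 0.0115 85; 2.6 21.8 7.2 0.1064 -0.0106 0.0115 85; 2.9 22.4 4.8 0.1064 -0.0106 0.0115 85
```

```bash
python3 -m handwheel '-1.5 -3 23 0.106 -0.0106 0.0115 30; -1.5 -1 23 0.106 -0.0106 0.0115 30; -1 2 23 0.106 -0.0106 0.0115 30; -1 4 23 0.106 -0.0106 0.0115 30; -0.5 7 22 0.106 -0.0106 0.0115 30; 0 9 21 0.106 -0.0106 0.0115 30; 0 11 20 0.106 -0.0106 0.0115 30; 0.5 13 19 0.106 -0.0106 0.0115 30'; python3 -m handwheel '1 15 17.5 0.106 -0.0106 0.0115 30; 1 17 15.5 0.106 -0.0106 0.0115 30; 1.5 18.5 14 0.106 -0.0106 0.0115 30; 2 20 12 0.106 -0.0106 0.0115 30; 2 21 9.5 0.106 -0.0106 0.0115 30; 2.5 22 7 0.106 -0.0106 0.0115 30; 3 22 5 0.106 -0.0106 0.0115 30; 0 0 0 0 0 0 30'; python3 -m handwheel '0 0 0 0 0 0 30; 0 0 0 0 0 0 30'
python3 - <<'E'
from h import *
d=np.array([.9955,-.095,0]); mc=np.array([.534,-.429,0])
tp=mc+d*(.0475-.010)
tR=tool_R([0,0,-1],[d[1],-d[0],0])
plan(tp+[0,0,.05],tR,step=30,ang=.11)
print(manip.get_obs()["joint_pos"].round(2))
c=cams.camera("scene")
cv2.imwrite("pics/b1.png",cv2.resize(c["color"][70:250,70:310],None,fx=3,fy=3))
E
```

```text
clock: 9.85
position: [0.6028, -0.2755, 0.1409]
ee_rot: [0.696, 0.252, -0.643, 0.199]
ft_force: [-0.4, -0.3, -0.8]
grip_width: 0.503
clock: 10.65
position: [0.57, -0.4349, 0.1178]
ee_rot: [-0.705, 0.034, 0.707, 0.033]
ft_force: [-1.3, -0.4, -2.1]
grip_width: 0.503
clock: 10.85
position: [0.5729, -0.4311, 0.1202]
ee_rot: [0.707, -0.03, -0.706, -0.031]
ft_force: [0.4, -1.1, -1.9]
grip_width: 0.504
from [ 0.5729 -0.4311  0.1202] dp [ -1.6  -1.5 -70.2] rotdeg [ 0.5 -0.1  0.1] n 3
23.4 0.6 0.5 0.003 -0.0005 0.0004 85; 23.4 0.6 0.5 0.003 -0.0005 0.0004 85; 23.4 0.6 0.5 0.003 -0.0005 0.0004 85
[ 0.62  0.58 -0.05  1.28  0.03  1.28 -1.09]
```

View pics/b1.png

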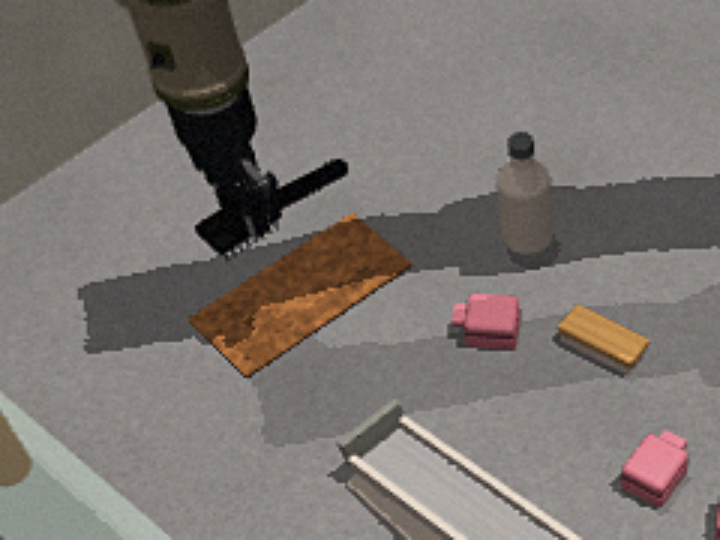

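```bash
python3 -m handwheel '24 1 0 0.004 0 0 30; 24 0 1 0.004 0 0 30; 22 0 0 0 0 0 30; 15 0 0 0 0 0 30; 15 0 0 0 0 0 30; 10 0 0 0 0 0 30; 0 0 0 0 0 0 30; 0 0 0 0 0 0 30'; python3 - <<'E'
from h import *
d=np.array([.9955,-.095,0]); mc=np.array([.534,-.429,0])
tp=mc+d*(.0475-.010)
tR=tool_R([0,0,-1],[d[1],-d[0],0])
plan(tp+[0,0,-.001],tR)
E
```

```text
clock: 11.7
position: [0.5721, -0.4338, 0.0117]
ee_rot: [0.707, -0.034, -0.705, -0.034]
ft_force: [-0.7, -0.2, -0.8]
grip_width: 0.5
from [ 0.5721 -0.4338  0.0117] dp [ -0.8   1.3 -12.7] rotdeg [-0.1 -0.2 -0. ] n 1
12.7 -1.2 1 -0.0016 -0.0031 -0.0007 85
```

```bash
python3 -m handwheel '6 -1 1 0 0 0 30; 5 0 0 0 0 0 30; 0 0 0 0 0 0 30; 0 0 0 0 0 0 30'; python3 -m handwheel '2 0 0 0 0 0 30; 0 0 0 0 0 0 30;0 0 0 0 0 0 30'
```

```text
clock: 12.1
position: [0.5708, -0.4325, 0.0001]
ee_rot: [0.707, -0.034, -0.705, -0.034]
ft_force: [0.4, -0.3, -0.9]
grip_width: 0.501
clock: 12.4
position: [0.5709, -0.4326, -0.0018]
ee_rot: [0.707, -0.034, -0.705, -0.034]
ft_force: [-0.3, 0.5, -1.0]
grip_width: 0.502
```

```bash
python3 -m handwheel '1.5 0 0 0 0 0 30; 0 0 0 0 0 0 30;0 0 0 0 0 0 30'; python3 -m handwheel '0 0 0 0 0 0 60; 0 0 0 0 0 0 70; 0 0 0 0 0 0 80; 0 0 0 0 0 0 80'; python3 -m handwheel '-20 0 0 0 0 0 85; -30 0 0 0 0 0 85; -30 0 0 0 0 0 85; -30 0 0 0 0 0 85; -20 0 0 0 0 0 85; 0 0 0 0 0 0 85'
python3 - <<'E'
from h import *
c=cams.camera("scene")
cv2.imwrite("pics/b2.png",cv2.resize(c["color"][70:250,70:310],None,fx=3,fy=3))
E
```

```text
clock: 12.7
position: [0.5709, -0.4326, -0.0034]
ee_rot: [0.707, -0.034, -0.705, -0.034]
ft_force: [0.1, 0.0, -1.2]
grip_width: 0.5
clock: 13.1
position: [0.571, -0.4326, -0.0032]
ee_rot: [0.707, -0.034, -0.705, -0.034]
ft_force: [1.0, 0.7, -1.4]
grip_width: 0.937
clock: 13.7
position: [0.5722, -0.4336, 0.1307]
ee_rot: [0.709, -0.036, -0.704, -0.033]
ft_force: [-0.3, 1.1, 0.2]
grip_width: 0.998
```

View pics/b2.png

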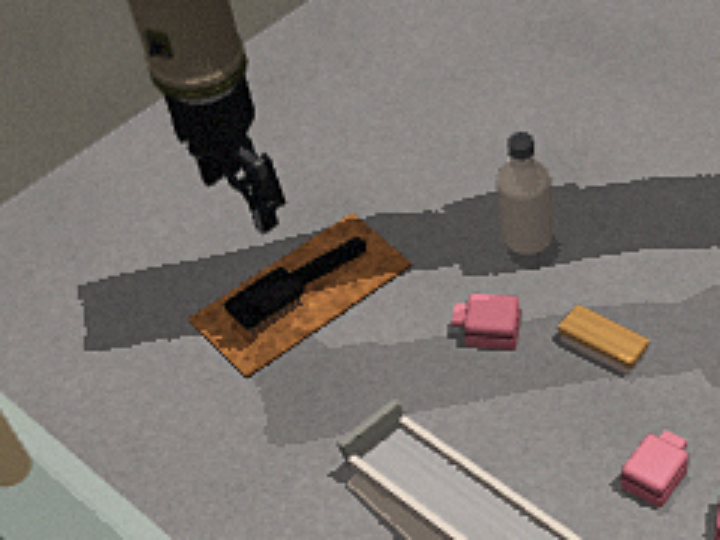

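```bash
cat > boxes.py <<'E'
from h import *
from scipy.optimize import minimize
def corners(l,w,z0,z1,x0): return np.array([(x,y,z) for x in(x0,x0+l) for y in(-w/2,w/2) for z in(z0,z1)])
SH=corners(.056,.050,0,.038,-.028); TB=corners(.014,.026,.021,.029,.028)
F=4
def sil(c,p,Rm,o,win):
    im=np.zeros((win[3]*F,win[2]*F),np.uint8)
    for B in(SH,TB):
        q=proj(c,p[:3] if False else (B@Rm.T+o)); q=(q+.5-np.array(win[:2]))*F
        cv2.fillConvexPoly(im,cv2.convexHull(q.astype(np.float32)).round().astype(np.int32),1)
    return im
def mask(c):
    h=cv2.cvtColor(c["color"],cv2.COLOR_BGR2HSV); H=h[...,0]
    return (((H>160)|(H<6))&(h[...,1]>45)&(h[...,2]>40)).astype(np.uint8)
def fit(C,M,x,y,yaws=None):
    wins={}
    MM={}
    for n in C:
        u,v=proj(C[n],[x,y,.02])[0]; w=(int(u)-22,int(v)-22,44,44); wins[n]=w
        sub=np.zeros((44,44),np.float32); s=M[n][max(w[1],0):w[1]+44,max(w[0],0):w[0]+44]; sub[:s.shape[0],:s.shape[1]]=s
        MM[n]=cv2.resize(sub,None,fx=F,fy=F,interpolation=cv2.INTER_LINEAR)>.5
    def cost(p):
        Rm=R.from_euler('z',p[2]).as_matrix(); t=0
        for n in C:
            s=sil(C[n],None,Rm,np.array([p[0],p[1],0]),wins[n])>0
            t+=1-(s&MM[n]).sum()/max((s|MM[n]).sum(),1)
        return t
    best=None
    for yw in (yaws if yaws is not None else np.arange(0,2*np.pi,np.pi/6)):
        x0=np.array([x,y,yw])
        r=minimize(cost,x0,method='Nelder-Mead',options=dict(initial_simplex=x0+np.vstack([np.zeros(3),np.diag([.006,.006,.3])]),maxiter=120))
        if best is None or r.fun<best.fun: best=r
    return best.x,best.fun
def find(verbose=True):
    C={n:cams.camera(n) for n in("top","scene")}; M={n:mask(C[n]) for n in C}
    W=cloud(C["scene"]); k,l,s,ce=cv2.connectedComponentsWithStats(M["scene"]); out=[]
    for i in range(1,k):
        if s[i,4]<120: continue
        q=W[l==i]; q=q[np.isfinite(q[:,0])]; m=np.median(q,0)
        if not(.15<m[0]<.85 and -.6<m[1]<.6 and m[2]<.06): continue
        p,f=fit(C,M,m[0],m[1]); fs,ft=[fit({n:C[n]},M,*p[:2],yaws=[p[2]])[0] for n in("scene","top")]
        out.append(p); print('px',ce[i].round().tolist(),'area',s[i,4],'pose',p.round(4),'yawdeg',round(np.degrees(p[2])%360,1),'cost',round(f,3),'scene',fs.round(3),'top',ft.round(3))
    return C,out
if __name__=="__main__": find()
E
python3 boxes.py
```

```text
px [233.0, 176.0] area 354 pose [ 0.436  -0.2284  5.3351] yawdeg 305.7 cost 0.19 scene [ 0.436 -0.229  5.335] top [ 0.435 -0.228  5.302]
px [288.0, 225.0] area 406 pose [0.4711 0.029  3.3029] yawdeg 189.2 cost 0.252 scene [0.471 0.029 3.303] top [0.47  0.029 3.266]
px [319.0, 243.0] area 422 pose [0.4575 0.1333 2.1078] yawdeg 120.8 cost 0.387 scene [0.459 0.133 2.105] top [0.457 0.134 2.117]
px [359.0, 264.0] area 465 pose [0.441  0.2681 4.024 ] yawdeg 230.6 cost 0.443 scene [0.441 0.267 4.001] top [0.44  0.27  3.966]
```

```bash
cat >> h.py <<'E'
def pickR(yaw): return tool_R([0,0,-1],[np.cos(yaw-np.pi/2),np.sin(yaw-np.pi/2),0])
def laneR():
    Rm,o=lane_T(*LP); return tool_R(-Rm[:,2],Rm[:,0])
E
python3 - <<'E'
from h import *
plan([.436,-.2284,.06],pickR(5.335),step=30,ang=.13)
E
```

```text
from [ 0.5702 -0.4322  0.1256] dp [-134.2  203.8  -65.6] rotdeg [48.8 -0.1  0. ] n 9
7.3 -21.1 17 0.0946 -0.0001 0.0001 85; 7.3 -19.4 19 0.0946 -0.0001 0.0001 85; 7.3 -17.5 20.7 0.0946 -0.0001 0.0001 85; 7.3 -15.5 22.3 0.0946 -0.0001 0.0001 85; 7.3 -13.3 23.6 0.0946 -0.0001 0.0001 85; 7.3 -11 24.8 0.0946 -0.0001 0.0001 85; 7.3 -8.6 25.7 0.0946 -0.0001 0.0001 85; 7.3 -6.2 26.4 0.0946 -0.0001 0.0001 85
7.3 -3.7 26.9 0.0946 -0.0001 0.0001 85
```

```bash
python3 -m handwheel '4 -21 17 0.095 0 0 85; 5 -19.5 19 0.095 0 0 85; 7 -17.5 21 0.095 0 0 85; 7 -15.5 22 0.095 0 0 85; 7 -13 24 0.095 0 0 85; 9 -11 25 0.095 0 0 85; 9 -9 26 0.095 0 0 85; 9 -6 26 0.095 0 0 85' 30; python3 -m handwheel '9 -4 27 0.095 0 0 85; 0 0 0 0 0 0 85; 0 0 0 0 0 0 85; 0 0 0 0 0 0 85';python3 - <<'E'
from h import *
plan([.436,-.2284,.06],pickR(5.335),step=30,ang=.13)
c=cams.camera("scene"); o=manip.get_obs(); print(o["joint_pos"].round(2))
cv2.imwrite("pics/c1.png",cv2.resize(c["color"][70:250,120:360],None,fx=3,fy=3))
E
```

```text
clock: 14.65
position: [0.4495, -0.2497, 0.0676]
ee_rot: [0.643, -0.295, -0.643, -0.295]
ft_force: [0.5, -0.6, -0.7]
grip_width: 0.994
clock: 15.05
position: [0.4367, -0.2288, 0.0601]
ee_rot: [0.629, -0.324, -0.628, -0.324]
ft_force: [-0.2, 0.6, -0.2]
grip_width: 0.996
from [ 0.4367 -0.2288  0.0601] dp [-0.7  0.4 -0.1] rotdeg [-0.2 -0.1  0.1] n 1
0.1 0.3 0.8 -0.0032 -0.0021 0.0015 85
[ 0.39  0.18 -0.    1.97  0.    0.98 -2.13]
```

View pics/c1.png

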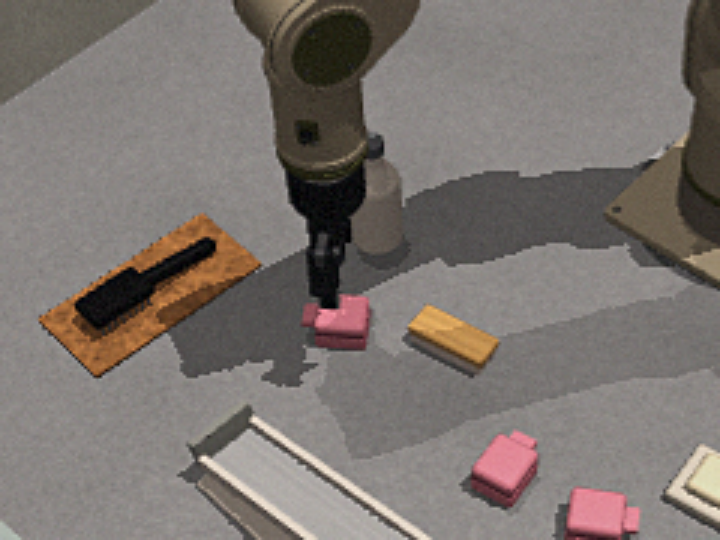

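```bash
python3 -m handwheel '15 0.3 0.8 0 0 0 85; 15 0 0 0 0 0 85; 15 0 0 0 0 0 85; 13 0 0 0 0 0 85; 12 0 0 0 0 0 85; 0 0 0 0 0 0 85; 0 0 0 0 0 0 85'; python3 -m handwheel '0 0 0 0 0 0 60; 0 0 0 0 0 0 42; 0 0 0 0 0 0 42; 0 0 0 0 0 0 42; 0 0 0 0 0 0 42; 0 0 0 0 0 0 42' 30
```

```text
clock: 15.8
position: [0.436, -0.2278, -0.0098]
ee_rot: [0.629, -0.324, -0.628, -0.324]
ft_force: [-0.5, -0.0, 1.0]
grip_width: 0.997
clock: 16.4
position: [0.4364, -0.2279, -0.0092]
ee_rot: [0.63, -0.324, -0.627, -0.324]
ft_force: [-0.8, 0.8, 5.4]
grip_width: 0.572
```

```bash
python3 -m handwheel '-10 0 0 0 0 0 42; -20 0 0 0 0 0 42; -30 0 0 0 0 0 42; -30 0 0 0 0 0 42; -30 0 0 0 0 0 42; -30 0 0 0 0 0 42; 0 0 0 0 0 0 42; 0 0 0 0 0 0 42'; python3 - <<'E'
from h import *
# first box: release shell centre at lane y=.045 (final .028)
plan(lane_pt([0,.045,.08]),laneR(),step=30,ang=.13,grip=42)
c=cams.camera("scene")
cv2.imwrite("pics/c2.png",cv2.resize(c["color"][70:250,120:360],None,fx=3,fy=3))
E
```

```text
clock: 17.2
position: [0.4356, -0.2276, 0.1407]
ee_rot: [0.63, -0.324, -0.627, -0.324]
ft_force: [-0.4, 0.1, -2.0]
grip_width: 0.582
from [ 0.4356 -0.2276  0.1407] dp [200.7  59.2 -18.1] rotdeg [-140.2    5.   -14.9] n 19
1 -10.4 -3.6 -0.1288 0.0046 -0.0137 42; 1.1 -9.8 -4.9 -0.1288 0.0046 -0.0137 42; 1.3 -9.1 -6.1 -0.1288 0.0046 -0.0137 42; 1.4 -8.2 -7.2 -0.1288 0.0046 -0.0137 42; 1.6 -7.2 -8.2 -0.1288 0.0046 -0.0137 42; 1.7 -6.1 -9.1 -0.1288 0.0046 -0.0137 42; 1.8 -4.9 -9.8 -0.1288 0.0046 -0.0137 42; 1.9 -3.5 -10.3 -0.1288 0.0046 -0.0137 42
2 -2.2 -10.7 -0.1288 0.0046 -0.0137 42; 2.1 -0.7 -10.8 -0.1288 0.0046 -0.0137 42; 2.1 0.7 -10.8 -0.1288 0.0046 -0.0137 42; 2.2 2.1 -10.6 -0.1288 0.0046 -0.0137 42; 2.2 3.5 -10.3 -0.1288 0.0046 -0.0137 42; 2.2 4.8 -9.7 -0.1288 0.0046 -0.0137 42; 2.1 6 -9 -0.1288 0.0046 -0.0137 42; 2.1 7.2 -8.2 -0.1288 0.0046 -0.0137 42
2 8.2 -7.2 -0.1288 0.0046 -0.0137 42; 1.9 9.1 -6 -0.1288 0.0046 -0.0137 42; 1.8 9.8 -4.8 -0.1288 0.0046 -0.0137 42
```

View pics/c2.png

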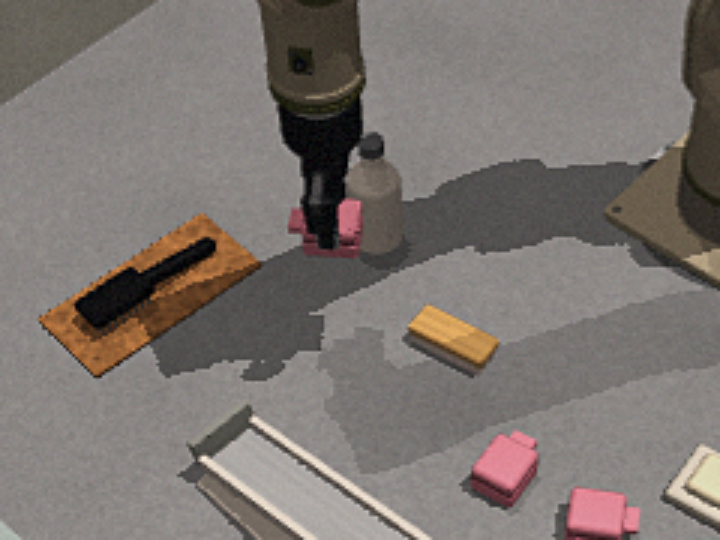

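```bash
python3 -m handwheel '1 -10.5 -3.5 -0.129 0.0046 -0.0137 42; 1 -10 -5 -0.129 0.0046 -0.0137 42; 1 -9 -6 -0.129 0.0046 -0.0137 42; 1.5 -8 -7 -0.129 0.0046 -0.0137 42; 1.5 -7 -8 -0.129 0.0046 -0.0137 42; 1.5 -6 -9 -0.129 0.0046 -0.0137 42; 2 -5 -10 -0.129 0.0046 -0.0137 42; 2 -3.5 -10.5 -0.129 0.0046 -0.0137 42'; python3 -m handwheel '2 -2 -11 -0.129 0.0046 -0.0137 42; 2 -1 -11 -0.129 0.0046 -0.0137 42; 2 1 -11 -0.129 0.0046 -0.0137 42; 2 2 -10.5 -0.129 0.0046 -0.0137 42; 2 3.5 -10 -0.129 0.0046 -0.0137 42; 2 5 -10 -0.129 0.0046 -0.0137 42; 2 6 -9 -0.129 0.0046 -0.0137 42; 2 7 -8 -0.129 0.0046 -0.0137 42'; python3 -m handwheel '2 8 -7 -0.129 0.0046 -0.0137 42; 2 9 -6 -0.129 0.0046 -0.0137 42; 2 10 -5 -0.129 0.0046 -0.0137 42; 0 0 0 0 0 0 42; 0 0 0 0 0 0 42; 0 0 0 0 0 0 42'
python3 - <<'E'
from h import *
plan(lane_pt([0,.045,.04]),laneR(),step=30,ang=.13,grip=42)
Rm,o=lane_T(*LP);p,r=tcp(); print((Rm.T@(p-o)).round(4))
c=cams.camera("scene"); o=manip.get_obs(); print(o["joint_pos"].round(2))
cv2.imwrite("pics/c3.png",cv2.resize(c["color"][150:270,140:300],None,fx=4.5,fy=4.5))
E
```

```text
clock: 18.05
position: [0.5192, -0.2021, 0.1312]
ee_rot: [0.733, 0.058, -0.677, 0.003]
ft_force: [0.6, -0.3, -1.2]
grip_width: 0.575
clock: 18.85
position: [0.6041, -0.1775, 0.1244]
ee_rot: [0.644, 0.423, -0.547, 0.328]
ft_force: [0.1, -0.8, -1.2]
grip_width: 0.581
clock: 19.45
position: [0.6355, -0.1687, 0.1227]
ee_rot: [0.566, 0.533, -0.459, 0.43]
ft_force: [-0.6, -0.0, -2.0]
grip_width: 0.575
from [ 0.6355 -0.1687  0.1227] dp [  1.4   8.6 -39.2] rotdeg [-0.  -0.   0.1] n 2
20.1 0.5 -0.1 -0 -0.0002 0.0012 42; 20.1 0.4 -0.2 -0 -0.0002 0.0012 42
[-0.0008  0.0447  0.0802]
[ 0.52  0.52 -0.31  1.4  -0.06  1.28  0.21]
```

View pics/c3.png

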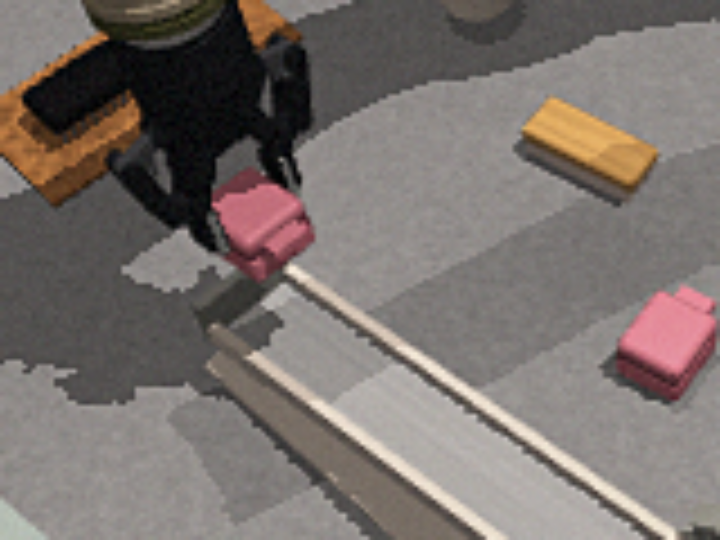

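```bash
python3 -m handwheel '20 0.5 0 0 0 0 42; 20 0.3 0 0 0 0 42; 15 0 0 0 0 0 42; 15 0 0 0 0 0 42; 8 0 0 0 0 0 42; 4 0 0 0 0 0 42; 0 0 0 0 0 0 42; 0 0 0 0 0 0 42'
python3 - <<'E'
from h import *
Rm,o=lane_T(*LP);p,r=tcp(); print((Rm.T@(p-o)).round(4))
c=cams.camera("scene")
cv2.imwrite("pics/c4.png",cv2.resize(c["color"][150:270,140:300],None,fx=4.5,fy=4.5))
E
```

```text
clock: 20.3
position: [0.6385, -0.1516, 0.0438]
ee_rot: [0.566, 0.533, -0.458, 0.431]
ft_force: [0.7, -0.1, -1.1]
grip_width: 0.575
[ 0.0011  0.0451 -0.0006]
```

View pics/c4.png

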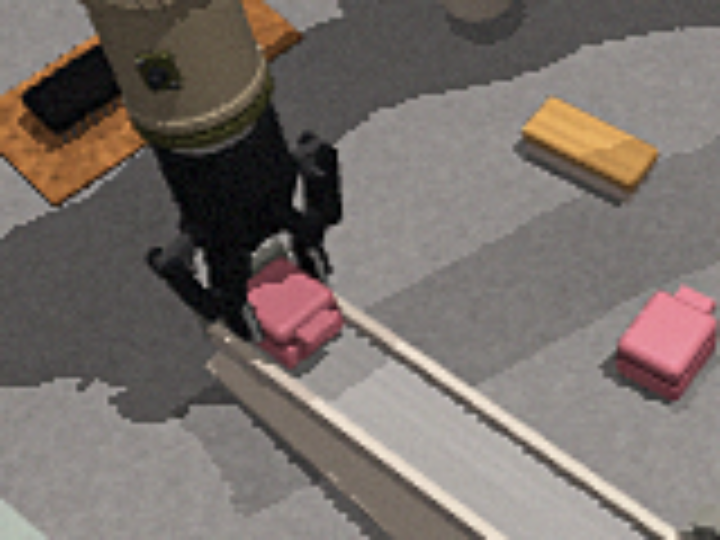

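```bash
python3 -m handwheel '5 -1 0 0 0 0 42; 2 0 0 0 0 0 42; 0 0 0 0 0 0 42; 0 0 0 0 0 0 42'; python3 -m handwheel '1.5 0 0 0 0 0 42; 0 0 0 0 0 0 42; 0 0 0 0 0 0 42'
```

```text
clock: 20.75
position: [0.6371, -0.1498, 0.0362]
ee_rot: [0.566, 0.533, -0.458, 0.431]
ft_force: [-0.2, -0.3, -1.2]
grip_width: 0.58
clock: 21.05
position: [0.638, -0.15, 0.036]
ee_rot: [0.566, 0.532, -0.458, 0.432]
ft_force: [-0.6, -0.9, 5.7]
grip_width: 0.578
```

Contact with the bed. Release and retreat.

```bash
python3 -m handwheel '0 0 0 0 0 0 60; 0 0 0 0 0 0 70; 0 0 0 0 0 0 80; 0 0 0 0 0 0 80; -20 0 0 0 0 0 85; -30 0 0 0 0 0 85; -30 0 0 0 0 0 85; -20 0 0 0 0 0 85'; python3 -m handwheel '-10 0 -20 0 0 0 85; 0 0 -30 0 0 0 85; 0 0 -30 0 0 0 85; 0 0 -30 0 0 0 85'; python3 boxes.py; python3 - <<'E'
from h import *
Rm,o=lane_T(*LP);p,r=tcp(); print((Rm.T@(p-o)).round(4))
c=cams.camera("scene")
cv2.imwrite("pics/c5.png",cv2.resize(c["color"][150:330,140:380],None,fx=3,fy=3))
E
```

```text
clock: 21.85
position: [0.6366, -0.171, 0.1349]
ee_rot: [0.566, 0.532, -0.458, 0.432]
ft_force: [1.0, 0.3, 0.7]
grip_width: 0.996
clock: 22.25
position: [0.6421, -0.0628, 0.1653]
ee_rot: [0.566, 0.534, -0.458, 0.431]
ft_force: [0.6, -0.7, 0.6]
grip_width: 0.994
px [288.0, 225.0] area 404 pose [0.4699 0.029  3.2995] yawdeg 189.0 cost 0.165 scene [0.471 0.029 3.334] top [0.47  0.029 3.293]
px [319.0, 243.0] area 423 pose [0.4574 0.1336 2.1064] yawdeg 120.7 cost 0.384 scene [0.459 0.133 2.119] top [0.457 0.134 2.121]
px [359.0, 264.0] area 465 pose [0.4411 0.2683 4.0199] yawdeg 230.3 cost 0.427 scene [0.442 0.267 3.998] top [0.44  0.269 4.027]
[-0.0006  0.1625  0.1   ]
```

View pics/c5.png

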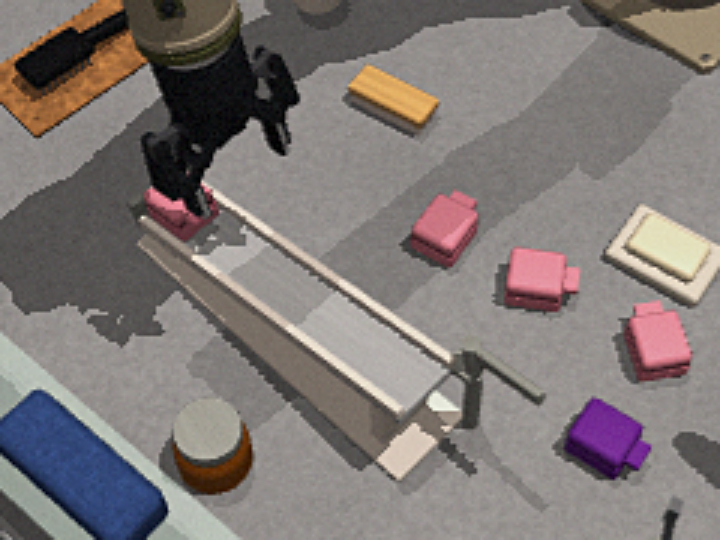

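```bash
python3 - <<'E'
from h import *
plan([.470,.029,.08],pickR(3.30),n=14)
E
```

```text
from [ 0.6425 -0.061   0.1659] dp [-172.5   90.   -85.9] rotdeg [-101.8   -8.7  -10.8] n 14
7.2 -12.7 -4.3 -0.1269 -0.0109 -0.0134 85; 7.3 -11.9 -6 -0.1269 -0.0109 -0.0134 85; 7.4 -10.9 -7.5 -0.1269 -0.0109 -0.0134 85; 7.4 -9.8 -8.9 -0.1269 -0.0109 -0.0134 85; 7.5 -8.5 -10.1 -0.1269 -0.0109 -0.0134 85; 7.5 -7 -11.2 -0.1269 -0.0109 -0.0134 85; 7.4 -5.5 -12.1 -0.1269 -0.0109 -0.0134 85; 7.3 -3.8 -12.8 -0.1269 -0.0109 -0.0134 85
7.2 -2 -13.2 -0.1269 -0.0109 -0.0134 85; 7.1 -0.2 -13.4 -0.1269 -0.0109 -0.0134 85; 7 1.6 -13.4 -0.1269 -0.0109 -0.0134 85; 6.8 3.3 -13.2 -0.1269 -0.0109 -0.0134 85; 6.6 5.1 -12.7 -0.1269 -0.0109 -0.0134 85; 6.4 6.7 -12 -0.1269 -0.0109 -0.0134 85
```

```bash
python3 -m handwheel '5 -12.5 -4.5 -0.127 -0.011 -0.0134 85; 6 -12 -6 -0.127 -0.011 -0.0134 85; 7 -11 -7.5 -0.127 -0.011 -0.0134 85; 7.5 -10 -9 -0.127 -0.011 -0.0134 85; 7.5 -8.5 -10 -0.127 -0.011 -0.0134 85; 7.5 -7 -11 -0.127 -0.011 -0.0134 85; 7.5 -5.5 -12 -0.127 -0.011 -0.0134 85; 7.5 -4 -13 -0.127 -0.011 -0.0134 85'; python3 -m handwheel '7.5 -2 -13 -0.127 -0.011 -0.0134 85; 7.5 0 -13.5 -0.127 -0.011 -0.0134 85; 8 1.5 -13.5 -0.127 -0.011 -0.0134 85; 7 3.5 -13 -0.127 -0.011 -0.0134 85; 7 5 -13 -0.127 -0.011 -0.0134 85; 6.5 6.5 -12 -0.127 -0.011 -0.0134 85; 0 0 0 0 0 0 85; 0 0 0 0 0 0 85'; python3 -m handwheel '0 0 0 0 0 0 85; 0 0 0 0 0 0 85'; python3 - <<'E'
from h import *
plan([.470,.029,.04],pickR(3.30))
c=cams.camera("scene")
cv2.imwrite("pics/d1.png",cv2.resize(c["color"][150:330,180:420],None,fx=3,fy=3))
E
```

```text
clock: 23.2
position: [0.5429, -0.0145, 0.1189]
ee_rot: [0.235, 0.699, -0.185, 0.65]
ft_force: [0.1, 0.2, 1.0]
grip_width: 0.993
clock: 24.0
position: [0.4701, 0.0242, 0.0804]
ee_rot: [-0.054, 0.705, 0.053, 0.705]
ft_force: [-0.1, 0.4, 0.5]
grip_width: 0.993
clock: 24.2
position: [0.4706, 0.0243, 0.0804]
ee_rot: [-0.054, 0.705, 0.053, 0.705]
ft_force: [0.5, 0.1, -0.5]
grip_width: 0.996
from [0.4706 0.0243 0.0804] dp [ -0.6   4.7 -40.4] rotdeg [-0.4  0.1  0.1] n 2
20.2 2.4 0 -0.0031 0.0005 0.0008 85; 20.2 2.4 0.1 -0.0031 0.0005 0.0008 85
```

View pics/d1.png

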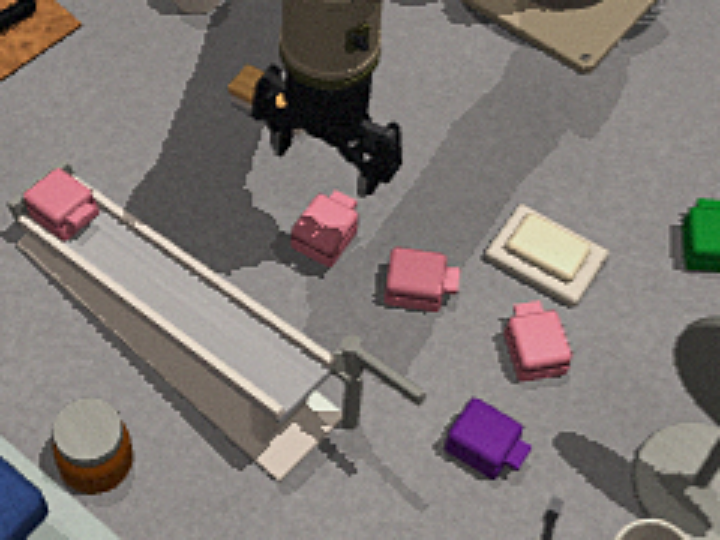

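```bash
python3 -m handwheel '18 2.5 0 -0.003 0 0 75; 18 2 0 -0.003 0 0 75; 18 0 0 0 0 0 75; 18 0 0 0 0 0 75; 18 0 0 0 0 0 75; 0 0 0 0 0 0 75; 0 0 0 0 0 0 75'; python3 -m handwheel '0 0 0 0 0 0 60; 0 0 0 0 0 0 42; 0 0 0 0 0 0 42; 0 0 0 0 0 0 42; 0 0 0 0 0 0 42; 0 0 0 0 0 0 42' 30
```

```text
clock: 24.95
position: [0.4695, 0.0292, -0.0095]
ee_rot: [-0.057, 0.705, 0.056, 0.705]
ft_force: [-0.5, 0.4, 0.0]
grip_width: 0.877
clock: 25.55
position: [0.4702, 0.029, -0.0087]
ee_rot: [-0.058, 0.704, 0.056, 0.706]
ft_force: [-1.1, -0.4, 7.0]
grip_width: 0.578
```

```bash
python3 -m handwheel '-10 0 0 0 0 0 42; -20 0 0 0 0 0 42; -35 0 0 0 0 0 42; -35 0 0 0 0 0 42; -35 0 0 0 0 0 42; -35 0 0 0 0 0 42; 0 0 0 0 0 0 42; 0 0 0 0 0 0 42'; python3 - <<'E'
from h import *
plan(lane_pt([0,.118,.08]),laneR(),n=14,grip=42)
E
```

```text
clock: 26.35
position: [0.4694, 0.0294, 0.1611]
ee_rot: [-0.058, 0.704, 0.056, 0.706]
ft_force: [-0.6, 0.4, -1.2]
grip_width: 0.578
from [0.4694 0.0294 0.1611] dp [ 171.5 -126.5  -23.3] rotdeg [102.4   8.8  10.8] n 14
1.7 -10.9 10.6 0.1277 0.011 0.0134 42; 1.5 -9.4 12 0.1277 0.011 0.0134 42; 1.2 -7.9 13.1 0.1277 0.011 0.0134 42; 1 -6.1 14 0.1277 0.011 0.0134 42; 0.7 -4.3 14.7 0.1277 0.011 0.0134 42; 0.5 -2.4 15.1 0.1277 0.011 0.0134 42; 0.3 -0.5 15.3 0.1277 0.011 0.0134 42; 0.2 1.5 15.2 0.1277 0.011 0.0134 42
0 3.4 14.9 0.1277 0.011 0.0134 42; -0.1 5.3 14.4 0.1277 0.011 0.0134 42; -0.1 7 13.6 0.1277 0.011 0.0134 42; -0.2 8.7 12.6 0.1277 0.011 0.0134 42; -0.2 10.3 11.4 0.1277 0.011 0.0134 42; -0.2 11.6 10 0.1277 0.011 0.0134 42
```

```bash
python3 -m handwheel '1.5 -11 10.5 0.128 0.011 0.0134 42; 1.5 -9.5 12 0.128 0.011 0.0134 42; 1 -8 13 0.128 0.011 0.0134 42; 1 -6 14 0.128 0.011 0.0134 42; 0.5 -4.5 14.5 0.128 0.011 0.0134 42; 0.5 -2.5 15 0.128 0.011 0.0134 42; 0.5 -0.5 15 0.128 0.011 0.0134 42; 0 1.5 15 0.128 0.011 0.0134 42'; python3 -m handwheel '0 3.5 15 0.128 0.011 0.0134 42; 0 5.5 14.5 0.128 0.011 0.0134 42; 0 7 13.5 0.128 0.011 0.0134 42; 0 8.5 12.5 0.128 0.011 0.0134 42; 0 10 11.5 0.128 0.011 0.0134 42; 0 11.5 10 0.128 0.011 0.0134 42; 0 0 0 0 0 0 42; 0 0 0 0 0 0 42'; python3 -m handwheel '0 0 0 0 0 0 42'
python3 - <<'E'
from h import *
plan(lane_pt([0,.118,.04]),laneR(),step=30,ang=.13,grip=42)
Rm,o=lane_T(*LP);p,r=tcp(); print((Rm.T@(p-o)).round(4))
E
```

```text
clock: 27.15
position: [0.5656, -0.0431, 0.1456]
ee_rot: [0.33, 0.673, -0.264, 0.607]
ft_force: [-0.3, -0.1, -2.0]
grip_width: 0.578
clock: 27.95
position: [0.6383, -0.0967, 0.1352]
ee_rot: [0.566, 0.533, -0.46, 0.429]
ft_force: [0.1, 0.4, -1.3]
grip_width: 0.578
clock: 28.05
position: [0.6386, -0.0962, 0.1361]
ee_rot: [0.566, 0.533, -0.46, 0.43]
ft_force: [0.2, -0.0, -1.0]
grip_width: 0.58
from [ 0.6386 -0.0962  0.1361] dp [  2.8   7.4 -37.5] rotdeg [-0.1 -0.   0.2] n 2
19.1 1.2 0.2 -0.0005 -0.0003 0.0015 42; 19.1 1.2 0.2 -0.0005 -0.0003 0.0015 42
[-0.0024  0.1184  0.0782]
```

```bash
python3 -m handwheel '19 1 0 0 0 0 42; 19 1 0 0 0 0 42; 17 0.5 0 0 0 0 42; 14 0 0 0 0 0 42; 10 0 0 0 0 0 42; 4 0 0 0 0 0 42; 0 0 0 0 0 0 42; 0 0 0 0 0 0 42'
python3 - <<'E'
from h import *
Rm,o=lane_T(*LP);p,r=tcp(); print((Rm.T@(p-o)).round(4))
c=cams.camera("scene")
cv2.imwrite("pics/d2.png",cv2.resize(c["color"][150:270,140:300],None,fx=4.5,fy=4.5))
E
```

```text
clock: 28.85
position: [0.6431, -0.0805, 0.0561]
ee_rot: [0.568, 0.531, -0.46, 0.429]
ft_force: [-0.4, 0.1, -1.0]
grip_width: 0.579
[ 0.0012  0.1174 -0.0034]
```

View pics/d2.png

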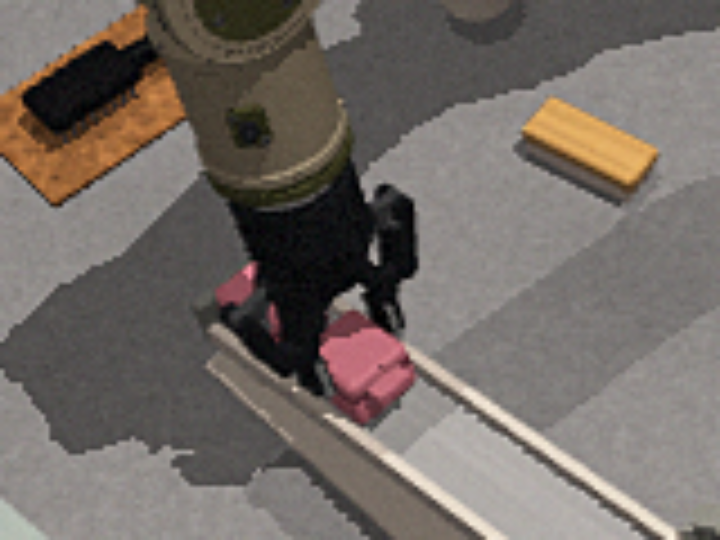

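```bash
python3 -m handwheel '4 -1 0 0 0 0 42; 1.5 0 0 0 0 0 42; 0 0 0 0 0 0 42; 0 0 0 0 0 0 42'; python3 -m handwheel '1 0 0 0 0 0 42; 0 0 0 0 0 0 42; 0 0 0 0 0 0 42'
```

```text
clock: 29.3
position: [0.6427, -0.0796, 0.0513]
ee_rot: [0.568, 0.53, -0.46, 0.43]
ft_force: [0.1, -1.1, 6.8]
grip_width: 0.58
clock: 29.6
position: [0.6432, -0.0798, 0.0513]
ee_rot: [0.568, 0.53, -0.46, 0.43]
ft_force: [-1.3, -2.3, 13.1]
grip_width: 0.575
```

```bash
python3 -m handwheel '-1 0 0 0 0 0 60; 0 0 0 0 0 0 70; 0 0 0 0 0 0 80; 0 0 0 0 0 0 80; -20 0 0 0 0 0 85; -30 0 0 0 0 0 85; -30 0 0 0 0 0 85; -20 0 0 0 0 0 85'; python3 -m handwheel '-20 0 -20 0 0 0 85; 0 0 -30 0 0 0 85; 0 0 -30 0 0 0 85; 0 0 -10 0 0 0 85; 0 0 0 0 0 0 85; 0 0 0 0 0 0 85'; python3 boxes.py; python3 - <<'E'
from h import *
c=cams.camera("scene")
cv2.imwrite("pics/d3.png",cv2.resize(c["color"][150:330,140:380],None,fx=3,fy=3))
E
```

```text
clock: 30.4
position: [0.6411, -0.1004, 0.1499]
ee_rot: [0.568, 0.531, -0.46, 0.43]
ft_force: [1.3, 0.7, -0.0]
grip_width: 0.998
clock: 31.0
position: [0.6462, -0.0176, 0.1855]
ee_rot: [0.567, 0.531, -0.461, 0.429]
ft_force: [0.3, -0.3, -0.4]
grip_width: 0.997
px [319.0, 243.0] area 423 pose [0.4577 0.1334 2.1136] yawdeg 121.1 cost 0.319 scene [0.458 0.133 2.103] top [0.457 0.135 2.09 ]
px [359.0, 264.0] area 466 pose [0.4412 0.2683 4.0198] yawdeg 230.3 cost 0.448 scene [0.442 0.267 3.988] top [0.44  0.269 4.039]
```

View pics/d3.png

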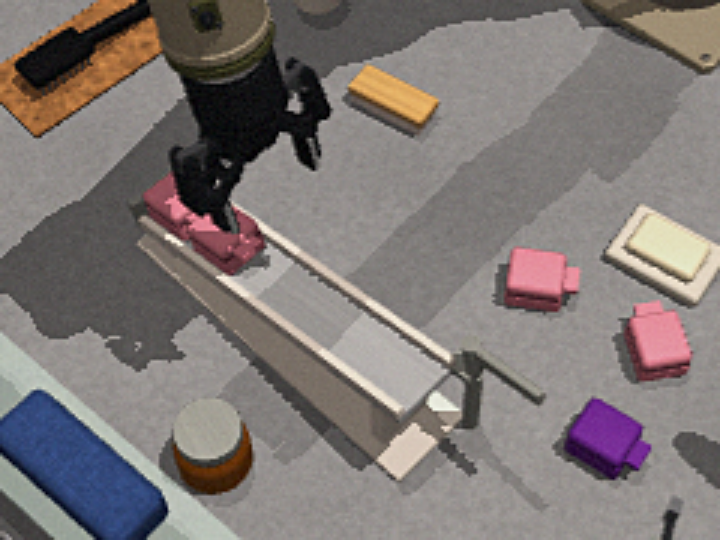

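```bash
python3 - <<'E'
from h import *
plan([.4577,.1334,.08],pickR(2.11),n=8)
E
```

```text
from [ 0.6462 -0.0181  0.1855] dp [-188.5  151.5 -105.5] rotdeg [-34.8 -11.6  -3.5] n 8
16.5 -24.8 -14.1 -0.0759 -0.0254 -0.0076 85; 16.3 -23.5 -16.4 -0.0759 -0.0254 -0.0076 85; 16.1 -22.1 -18.5 -0.0759 -0.0254 -0.0076 85; 15.7 -20.5 -20.5 -0.0759 -0.0254 -0.0076 85; 15.3 -18.7 -22.4 -0.0759 -0.0254 -0.0076 85; 14.9 -16.8 -24.1 -0.0759 -0.0254 -0.0076 85; 14.4 -14.8 -25.7 -0.0759 -0.0254 -0.0076 85; 13.8 -12.7 -27.1 -0.0759 -0.0254 -0.0076 85
```

```bash
python3 -m handwheel '5 -25 -14 -0.076 -0.0254 -0.0076 85; 6 -23.5 -16.5 -0.076 -0.0254 -0.0076 85; 10 -22 -18.5 -0.076 -0.0254 -0.0076 85; 15 -20.5 -20.5 -0.076 -0.0254 -0.0076 85; 20 -18.5 -22.5 -0.076 -0.0254 -0.0076 85; 22 -17 -24 -0.076 -0.0254 -0.0076 85; 22 -15 -26 -0.076 -0.0254 -0.0076 85; 22 -12.5 -27 -0.076 -0.0254 -0.0076 85'; python3 -m handwheel '0 0 0 0 0 0 85; 0 0 0 0 0 0 85; 0 0 0 0 0 0 85'; python3 - <<'E'
from h import *
plan([.4577,.1334,.04],pickR(2.11))
E
```

```text
clock: 31.95
position: [0.4564, 0.131, 0.0806]
ee_rot: [0.348, 0.615, -0.347, 0.616]
ft_force: [0.6, 0.6, 0.1]
grip_width: 0.991
clock: 32.25
position: [0.4582, 0.1303, 0.0817]
ee_rot: [0.349, 0.615, -0.348, 0.616]
ft_force: [-0.4, -0.1, 0.2]
grip_width: 0.997
from [0.4582 0.1303 0.0817] dp [ -0.5   3.1 -41.7] rotdeg [ 0.   0.  -0.1] n 2
20.9 0.5 -1.4 0.0002 0 -0.001 85; 20.9 0.6 -1.4 0.0002 0 -0.001 85
```

```bash
python3 -m handwheel '19 0.5 -1.5 0 0 0 80; 18 0.5 -1.5 0 0 0 80; 18 0 0 0 0 0 80; 18 0 0 0 0 0 80; 18 0 0 0 0 0 80; 0 0 0 0 0 0 80; 0 0 0 0 0 0 80'; python3 -m handwheel '0 0 0 0 0 0 60; 0 0 0 0 0 0 42; 0 0 0 0 0 0 42; 0 0 0 0 0 0 42; 0 0 0 0 0 0 42; 0 0 0 0 0 0 42' 30;  python3 -m handwheel '-10 0 0 0 0 0 42; -20 0 0 0 0 0 42; -35 0 0 0 0 0 42; -35 0 0 0 0 0 42; -35 0 0 0 0 0 42; -35 0 0 0 0 0 42; -20 0 0 0 0 0 42; 0 0 0 0 0 0 42'; python3 -m handwheel '0 0 0 0 0 0 42; 0 0 0 0 0 0 42'; python3 - <<'E'
from h import *
plan(lane_pt([0,.188,.085]),laneR(),n=8,grip=42)
c=cams.camera("scene")
cv2.imwrite("pics/e1.png",cv2.resize(c["color"][150:330,180:420],None,fx=3,fy=3))
E
```

```text
clock: 32.95
position: [0.4572, 0.1339, -0.0093]
ee_rot: [0.349, 0.615, -0.348, 0.615]
ft_force: [0.3, -0.8, -0.3]
grip_width: 0.938
clock: 33.55
position: [0.4573, 0.1345, -0.0088]
ee_rot: [0.349, 0.615, -0.347, 0.616]
ft_force: [-0.2, -1.2, 6.5]
grip_width: 0.575
clock: 34.35
position: [0.4576, 0.1351, 0.1837]
ee_rot: [0.349, 0.614, -0.346, 0.617]
ft_force: [0.4, -0.4, -0.7]
grip_width: 0.575
clock: 34.55
position: [0.4555, 0.1341, 0.1792]
ee_rot: [0.348, 0.616, -0.348, 0.615]
ft_force: [-0.7, -0.1, -0.9]
grip_width: 0.575
from [0.4555 0.1341 0.1792] dp [ 189.7 -163.9  -21.9] rotdeg [34.6 11.6  3.7] n 8
2.7 9.7 29.8 0.0754 0.0253 0.0081 42; 2.1 11.9 29 0.0754 0.0253 0.0081 42; 1.4 14.1 28.1 0.0754 0.0253 0.0081 42; 0.9 16.1 27 0.0754 0.0253 0.0081 42; 0.3 18.1 25.7 0.0754 0.0253 0.0081 42; -0.1 20 24.3 0.0754 0.0253 0.0081 42; -0.6 21.8 22.7 0.0754 0.0253 0.0081 42; -0.9 23.4 21 0.0754 0.0253 0.0081 42
```

View pics/e1.png

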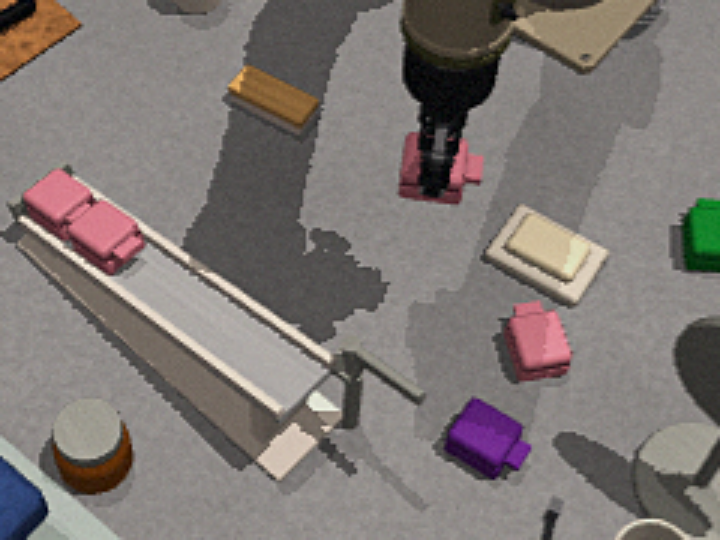

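```bash
python3 -m handwheel '1.5 9.5 30 0.0755 0.0253 0.008 42; 1.5 12 29 0.0755 0.0253 0.008 42; 1 14 28 0.0755 0.0253 0.008 42; 1 16 27 0.0755 0.0253 0.008 42; 0.5 18 26 0.0755 0.0253 0.008 42; 0 20 24.5 0.0755 0.0253 0.008 42; 0 22 22.5 0.0755 0.0253 0.008 42; 0 23.5 21 0.0755 0.0253 0.008 42'; python3 -m handwheel '0 0 0 0 0 0 42; 0 0 0 0 0 0 42; 0 0 0 0 0 0 42'
python3 - <<'E'
from h import *
plan(lane_pt([0,.188,.04]),laneR(),step=30,ang=.13,grip=42)
Rm,o=lane_T(*LP);p,r=tcp(); print((Rm.T@(p-o)).round(4))
E
```

```text
clock: 35.4
position: [0.6462, -0.0309, 0.1571]
ee_rot: [0.568, 0.531, -0.46, 0.429]
ft_force: [0.2, 0.0, -0.3]
grip_width: 0.578
clock: 35.7
position: [0.6452, -0.0287, 0.1582]
ee_rot: [0.567, 0.532, -0.458, 0.431]
ft_force: [0.1, -0.0, -0.0]
grip_width: 0.573
from [ 0.6452 -0.0287  0.1582] dp [  0.5   8.2 -44.9] rotdeg [ 0.1 -0.1  0. ] n 2
22.8 0 0.7 0.0007 -0.0005 0.0001 42; 22.8 0 0.7 0.0007 -0.0005 0.0001 42
[-0.      0.1893  0.0857]
```

```bash
python3 -m handwheel '23 0 0.5 0 0 0 42; 23 0 0.5 0 0 0 42; 18 0 0 0 0 0 42; 15 0 0 0 0 0 42; 9 0 0 0 0 0 42; 4 0 0 0 0 0 42; 0 0 0 0 0 0 42; 0 0 0 0 0 0 42'
python3 - <<'E'
from h import *
Rm,o=lane_T(*LP);p,r=tcp(); print((Rm.T@(p-o)).round(4))
c=cams.camera("scene")
cv2.imwrite("pics/e2.png",cv2.resize(c["color"][150:270,140:300],None,fx=4.5,fy=4.5))
E
```

```text
clock: 36.5
position: [0.6476, -0.0121, 0.0694]
ee_rot: [0.567, 0.531, -0.458, 0.431]
ft_force: [0.2, -0.7, -0.2]
grip_width: 0.579
[ 0.0013  0.1872 -0.0047]
```

View pics/e2.png

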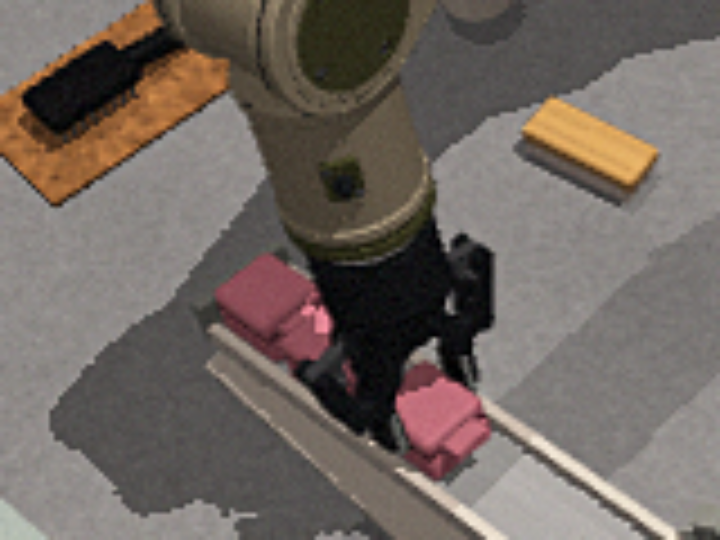

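```bash
python3 -m handwheel '3 -1 0 0 0 0 42; 1.5 0 0 0 0 0 42; 0 0 0 0 0 0 42; 0 0 0 0 0 0 42'
```

```text
clock: 36.95
position: [0.6473, -0.0114, 0.0658]
ee_rot: [0.568, 0.53, -0.458, 0.432]
ft_force: [-1.4, -2.4, 8.6]
grip_width: 0.578
```

```bash
python3 -m handwheel '-0.5 0 0 0 0 0 60; 0 0 0 0 0 0 70; 0 0 0 0 0 0 80; 0 0 0 0 0 0 80; -20 0 0 0 0 0 85; -30 0 0 0 0 0 85; -30 0 0 0 0 0 85; -20 0 0 0 0 0 85'; python3 -m handwheel '-20 0 -10 0 0 0 85; 0 0 -20 0 0 0 85; 0 0 -20 0 0 0 85; 0 0 -10 0 0 0 85; 0 0 0 0 0 0 85; 0 0 0 0 0 0 85'; python3 boxes.py; python3 - <<'E'
from h import *
plan([.441,.268,.10],pickR(4.02),n=16)
c=cams.camera("scene")
cv2.imwrite("pics/e3.png",cv2.resize(c["color"][150:330,140:380],None,fx=3,fy=3))
E
```

```text
clock: 37.75
position: [0.6453, -0.0322, 0.1646]
ee_rot: [0.568, 0.531, -0.458, 0.431]
ft_force: [0.6, -0.9, -0.6]
grip_width: 0.997
clock: 38.35
position: [0.6481, 0.0217, 0.194]
ee_rot: [0.567, 0.531, -0.459, 0.431]
ft_force: [0.4, -0.3, 0.4]
grip_width: 0.995
px [359.0, 264.0] area 465 pose [0.4406 0.2682 4.0368] yawdeg 231.3 cost 0.441 scene [0.441 0.268 4.001] top [0.441 0.268 4.037]
from [0.6481 0.0211 0.1939] dp [-207.1  246.9  -93.9] rotdeg [-143.4   -4.8  -15.1] n 16
8.8 -13.9 -13 -0.1564 -0.0053 -0.0164 85; 8.9 -11.6 -15.1 -0.1564 -0.0053 -0.0164 85; 9 -8.9 -16.7 -0.1564 -0.0053 -0.0164 85; 9 -6.1 -17.9 -0.1564 -0.0053 -0.0164 85; 9 -3.1 -18.7 -0.1564 -0.0053 -0.0164 85; 8.9 0 -19 -0.1564 -0.0053 -0.0164 85; 8.8 3.1 -18.8 -0.1564 -0.0053 -0.0164 85; 8.6 6.2 -18.1 -0.1564 -0.0053 -0.0164 85
8.4 9.1 -17 -0.1564 -0.0053 -0.0164 85; 8.1 11.7 -15.4 -0.1564 -0.0053 -0.0164 85; 7.8 14.1 -13.4 -0.1564 -0.0053 -0.0164 85; 7.5 16.2 -11 -0.1564 -0.0053 -0.0164 85; 7.2 17.8 -8.4 -0.1564 -0.0053 -0.0164 85; 6.9 19 -5.6 -0.1564 -0.0053 -0.0164 85; 6.5 19.8 -2.6 -0.1564 -0.0053 -0.0164 85; 6.2 20 0.5 -0.1564 -0.0053 -0.0164 85
```

View pics/e3.png

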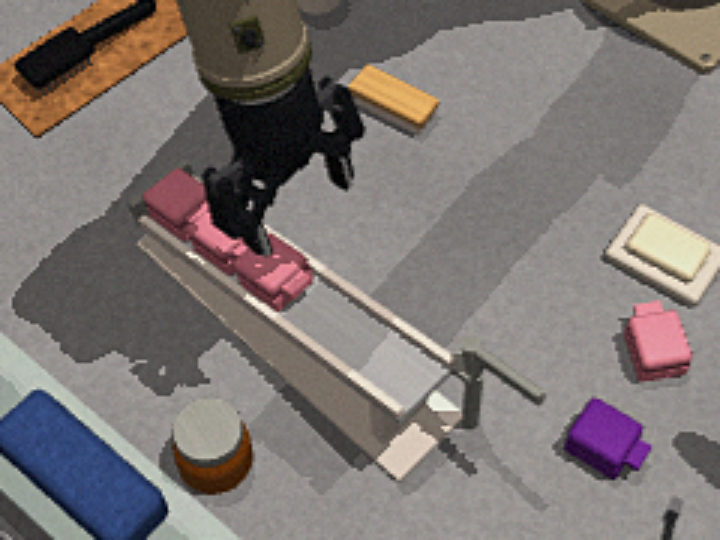

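```bash
python3 -m handwheel '0 -40 -10 0 0 0 85; 0 -40 -20 -0.1 0 0 85; 0 -30 -30 -0.1 0 0 85; 0 -10 -40 -0.1 0 0 85; 0 0 -40 -0.1 0 0 85; 0 0 0 0 0 0 85'; python3 - <<'E'
from h import *
plan([.441,.268,.09],pickR(4.02),n=15)
E
```

```text
clock: 39.1
position: [0.5128, 0.1662, 0.2237]
ee_rot: [0.468, 0.614, -0.34, 0.537]
ft_force: [-0.2, 0.1, -0.2]
grip_width: 0.994
from [0.5128 0.1662 0.2237] dp [ -71.8  101.8 -133.7] rotdeg [-120.    -1.4  -14.6] n 15
10.1 -3 -6.2 -0.1396 -0.0017 -0.017 85; 10.1 -2 -6.5 -0.1396 -0.0017 -0.017 85; 10.1 -0.9 -6.8 -0.1396 -0.0017 -0.017 85; 10.1 0.3 -6.8 -0.1396 -0.0017 -0.017 85; 10.1 1.4 -6.7 -0.1396 -0.0017 -0.017 85; 10 2.5 -6.5 -0.1396 -0.0017 -0.017 85; 10 3.5 -6.1 -0.1396 -0.0017 -0.017 85; 9.9 4.5 -5.5 -0.1396 -0.0017 -0.017 85
9.8 5.4 -4.8 -0.1396 -0.0017 -0.017 85; 9.7 6.2 -4.1 -0.1396 -0.0017 -0.017 85; 9.6 6.8 -3.2 -0.1396 -0.0017 -0.017 85; 9.4 7.4 -2.2 -0.1396 -0.0017 -0.017 85; 9.3 7.8 -1.1 -0.1396 -0.0017 -0.017 85; 9.2 8 -0.1 -0.1396 -0.0017 -0.017 85; 9 8.1 1.1 -0.1396 -0.0017 -0.017 85
```

```bash
python3 -m handwheel '10 -3 -6 -0.14 -0.0017 -0.017 85; 10 -2 -6.5 -0.14 -0.0017 -0.017 85; 10 -1 -7 -0.14 -0.0017 -0.017 85; 10 0.5 -7 -0.14 -0.0017 -0.017 85; 10 1.5 -6.5 -0.14 -0.0017 -0.017 85; 10 2.5 -6.5 -0.14 -0.0017 -0.017 85; 10 3.5 -6 -0.14 -0.0017 -0.017 85; 10 4.5 -5.5 -0.14 -0.0017 -0.017 85'; python3 -m handwheel '10 5.5 -5 -0.14 -0.0017 -0.017 85; 9.5 6 -4 -0.14 -0.0017 -0.017 85; 9.5 7 -3 -0.14 -0.0017 -0.017 85; 9.5 7.5 -2 -0.14 -0.0017 -0.017 85; 9.5 8 -1 -0.14 -0.0017 -0.017 85; 9 8 0 -0.14 -0.0017 -0.017 85; 9 8 1 -0.14 -0.0017 -0.017 85; 0 0 0 0 0 0 85'; python3 -m handwheel '0 0 0 0 0 0 85; 0 0 0 0 0 0 85'; python3 boxes.py; python3 - <<'E'
from h import *
plan([.441,.268,.05],pickR(4.02))
c=cams.camera("scene"); print(manip.get_obs()["joint_pos"].round(2))
cv2.imwrite("pics/f1.png",cv2.resize(c["color"][150:330,260:500],None,fx=3,fy=3))
E
```

```text
clock: 39.9
position: [0.4767, 0.2148, 0.1503]
ee_rot: [0.07, 0.727, -0.002, 0.684]
ft_force: [-0.4, 0.4, 0.1]
grip_width: 0.993
clock: 40.7
position: [0.4421, 0.2638, 0.0876]
ee_rot: [-0.301, 0.642, 0.3, 0.638]
ft_force: [-0.1, 0.2, 1.1]
grip_width: 0.998
clock: 40.9
position: [0.4442, 0.2629, 0.089]
ee_rot: [-0.298, 0.642, 0.298, 0.64]
ft_force: [0.4, -0.0, -0.2]
grip_width: 0.998
px [359.0, 264.0] area 459 pose [0.4411 0.2673 4.0268] yawdeg 230.7 cost 1.01 scene [0.441 0.267 4.027] top [0.453 0.218 5.357]
from [0.4441 0.263  0.089 ] dp [ -3.1   5.  -39. ] rotdeg [-0.4 -0.1 -0. ] n 1
39 5.5 1.9 -0.0072 -0.0023 -0.0005 85
[ 0.15  0.32 -0.88  1.85  0.27  1.11  1.61]
```

View pics/f1.png

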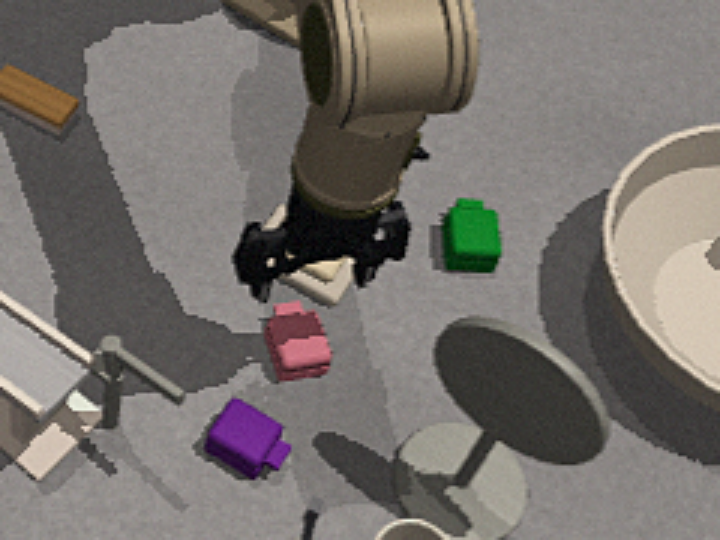

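```bash
python3 -m handwheel '15 3 1 -0.007 0 0 72; 15 2.5 1 0 0 0 72; 0 0 0 0 0 0 72; 0 0 0 0 0 0 72'; python3 - <<'E'
from h import *
plan([.441,.2675,-.010],pickR(4.025),n=4,grip=72)
c=cams.camera("scene"); t=cams.camera("top"); W=cloud(t)
for x in cams.outline_of("top","dish")[:1]:
    q=W[x["region"]]; print(x["conf"],np.nanmin(q,0),np.nanmax(q,0))
cv2.imwrite("pics/f2.png",cv2.resize(c["color"][200:300,310:430],None,fx=6,fy=6))
E
```

```text
clock: 41.45
position: [0.4396, 0.2687, 0.0579]
ee_rot: [-0.302, 0.641, 0.302, 0.638]
ft_force: [0.7, 0.5, -0.9]
grip_width: 0.843
from [0.4396 0.2687 0.0579] dp [  1.4  -1.2 -67.9] rotdeg [-0.1 -0.2 -0.1] n 4
17 -0.5 0.1 -0.0003 -0.001 -0.0004 72; 17 -0.5 0 -0.0003 -0.001 -0.0004 72; 17 -0.5 0 -0.0003 -0.001 -0.0004 72; 17 -0.5 0 -0.0003 -0.001 -0.0004 72
0.54 [0.35769655 0.16414772 0.00815326] [0.38089521 0.1855204  0.02053582]
```

View pics/f2.png

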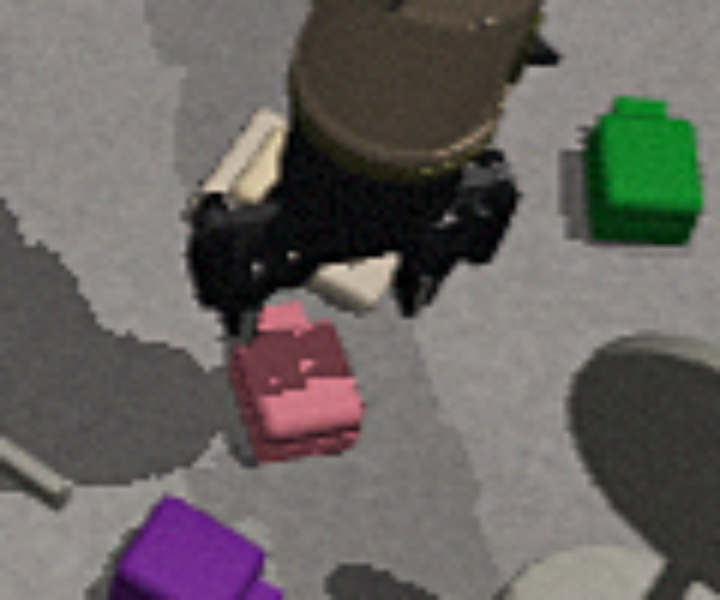

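```bash
python3 -m handwheel '17 -0.5 0 0 0 0 76; 17 -0.5 0 0 0 0 76; 17 0 0 0 0 0 76; 0 0 0 0 0 0 76; 0 0 0 0 0 0 76'; python3 - <<'E'
from h import *
c=cams.camera("scene"); plan([.441,.2675,-.010],pickR(4.025),n=1)
cv2.imwrite("pics/f3.png",cv2.resize(c["color"][200:300,310:430],None,fx=6,fy=6))
E
```

```text
clock: 42.1
position: [0.4404, 0.268, 0.007]
ee_rot: [-0.302, 0.641, 0.302, 0.638]
ft_force: [-0.3, -0.2, -0.3]
grip_width: 0.891
from [0.4408 0.2683 0.0077] dp [  0.2  -0.8 -17.7] rotdeg [-0.1 -0.2 -0.1] n 1
17.7 -0.6 -0.4 -0.0015 -0.0027 -0.0012 85
```

View pics/f3.png

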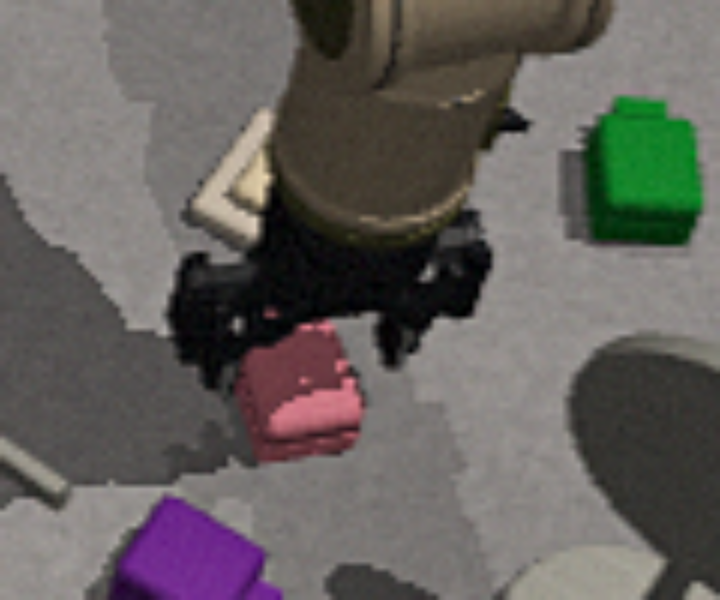

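```bash
python3 -m handwheel '10 -0.5 0 0 0 0 76; 7 0 0 0 0 0 76; 0 0 0 0 0 0 76; 0 0 0 0 0 0 76'; python3 -m handwheel '0 0 0 0 0 0 60; 0 0 0 0 0 0 42; 0 0 0 0 0 0 42; 0 0 0 0 0 0 42; 0 0 0 0 0 0 42; 0 0 0 0 0 0 42' 30;  python3 -m handwheel '-10 0 0 0 0 0 42; -20 0 0 0 0 0 42; -35 0 0 0 0 0 42; -35 0 0 0 0 0 42; -35 0 0 0 0 0 42; -35 0 0 0 0 0 42; -35 0 0 0 0 0 42; -10 0 0 0 0 0 42'; python3 -m handwheel '0 0 0 0 0 0 42; 0 0 0 0 0 0 42'; python3 - <<'E'
from h import *
print(lane_pt([0,.258,.09]), lane_pt([-.045,.38,.025]),lane_pt([-.045,.46,.025]))
plan(lane_pt([0,.258,.09]),laneR(),n=18,grip=42)
c=cams.camera("scene")
cv2.imwrite("pics/f4.png",cv2.resize(c["color"][150:330,200:440],None,fx=3,fy=3))
E
```

```text
clock: 42.55
position: [0.4411, 0.2676, -0.0095]
ee_rot: [-0.302, 0.641, 0.302, 0.638]
ft_force: [-0.3, 0.9, -0.2]
grip_width: 0.893
clock: 43.15
position: [0.4415, 0.2679, -0.009]
ee_rot: [-0.302, 0.64, 0.302, 0.639]
ft_force: [-0.8, -1.9, 4.6]
grip_width: 0.577
clock: 43.95
position: [0.4426, 0.269, 0.2095]
ee_rot: [-0.302, 0.639, 0.302, 0.64]
ft_force: [-1.2, 0.2, -1.6]
grip_width: 0.583
clock: 44.15
position: [0.4412, 0.2675, 0.2045]
ee_rot: [-0.302, 0.641, 0.301, 0.638]
ft_force: [0.1, -0.5, -1.5]
grip_width: 0.575
[0.64942681 0.03747912 0.1766745 ] [0.6129477  0.17291522 0.13846013] [0.61791335 0.25100931 0.15509307]
from [0.4412 0.2675 0.2045] dp [ 208.2 -230.   -27.8] rotdeg [143.4   4.7  15.3] n 18
1.5 -17.1 -2.5 0.1391 0.0046 0.0149 42; 1.3 -17.3 -0.1 0.1391 0.0046 0.0149 42; 1 -17.1 2.3 0.1391 0.0046 0.0149 42; 0.8 -16.7 4.7 0.1391 0.0046 0.0149 42; 0.5 -15.9 6.9 0.1391 0.0046 0.0149 42; 0.2 -14.7 9.1 0.1391 0.0046 0.0149 42; -0 -13.4 11 0.1391 0.0046 0.0149 42; -0.3 -11.7 12.8 0.1391 0.0046 0.0149 42
-0.5 -9.8 14.2 0.1391 0.0046 0.0149 42; -0.7 -7.7 15.5 0.1391 0.0046 0.0149 42; -0.9 -5.5 16.4 0.1391 0.0046 0.0149 42; -1 -3.2 17 0.1391 0.0046 0.0149 42; -1.1 -0.8 17.3 0.1391 0.0046 0.0149 42; -1.2 1.7 17.2 0.1391 0.0046 0.0149 42; -1.2 4 16.8 0.1391 0.0046 0.0149 42; -1.2 6.3 16.1 0.1391 0.0046 0.0149 42
-1.2 8.5 15 0.1391 0.0046 0.0149 42; -1.1 10.5 13.7 0.1391 0.0046 0.0149 42
```

View pics/f4.png

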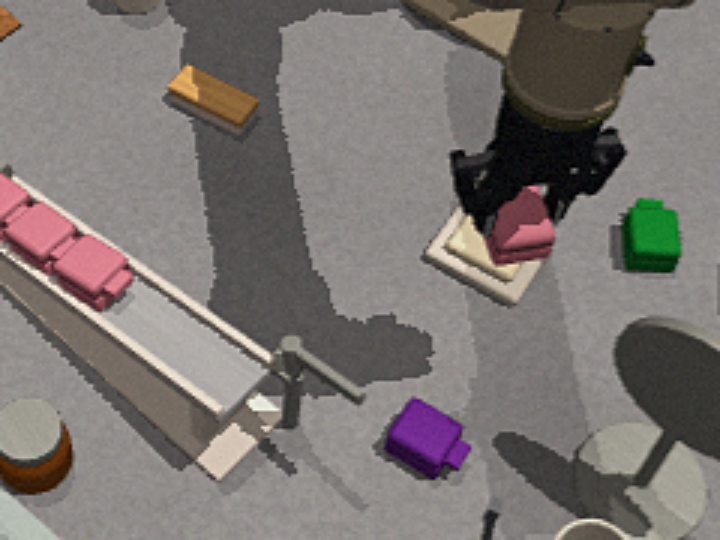

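```bash
python3 -m handwheel '1 -17 -2.5 0.139 0.0046 0.015 42; 1 -17.5 0 0.139 0.0046 0.015 42; 1 -17 2.5 0.139 0.0046 0.015 42; 1 -16.5 4.5 0.139 0.0046 0.015 42; 0.5 -16 7 0.139 0.0046 0.015 42; 0 -14.5 9 0.139 0.0046 0.015 42; 0 -13.5 11 0.139 0.0046 0.015 42; 0 -11.5 13 0.139 0.0046 0.015 42'; python3 -m handwheel '-0.5 -10 14 0.139 0.0046 0.015 42; -0.5 -7.5 15.5 0.139 0.0046 0.015 42; -1 -5.5 16.5 0.139 0.0046 0.015 42; -1 -3 17 0.139 0.0046 0.015 42; -1 -1 17.5 0.139 0.0046 0.015 42; -1 1.5 17 0.139 0.0046 0.015 42; -1 4 17 0.139 0.0046 0.015 42; -1 6.5 16 0.139 0.0046 0.015 42'; python3 -m handwheel '-1 8.5 15 0.139 0.0046 0.015 42; -1 10.5 13.5 0.139 0.0046 0.015 42; 0 0 0 0 0 0 42; 0 0 0 0 0 0 42; 0 0 0 0 0 0 42'
python3 - <<'E'
from h import *
plan(lane_pt([0,.258,.04]),laneR(),n=3,grip=42)
Rm,o=lane_T(*LP);p,r=tcp(); print((Rm.T@(p-o)).round(4))
E
```

```text
clock: 45.0
position: [0.5343, 0.1654, 0.1918]
ee_rot: [0.114, 0.731, -0.053, 0.671]
ft_force: [0.4, -0.5, -2.2]
grip_width: 0.58
clock: 45.8
position: [0.6268, 0.0632, 0.1781]
ee_rot: [0.493, 0.597, -0.391, 0.498]
ft_force: [0.3, -0.9, -2.1]
grip_width: 0.582
clock: 46.3
position: [0.6496, 0.04, 0.1765]
ee_rot: [0.566, 0.534, -0.457, 0.431]
ft_force: [0.6, -0.5, -1.4]
grip_width: 0.576
from [0.6496 0.04   0.1765] dp [  0.5   7.8 -48.7] rotdeg [ 0.4 -0.2  0.1] n 3
16.4 0 0.9 0.002 -0.0011 0.0003 42; 16.4 0 0.9 0.002 -0.0011 0.0003 42; 16.4 0 0.8 0.002 -0.0011 0.0003 42
[-0.      0.2605  0.0893]
```

```bash
python3 -m handwheel '23 0 1 0.003 -0.001 0 42; 23 0 1 0.003 -0.001 0 42; 18 0 0 0 0 0 42; 15 0 0 0 0 0 42; 11 0 0 0 0 0 42; 4 0 0 0 0 0 42; 0 0 0 0 0 0 42; 0 0 0 0 0 0 42'
python3 - <<'E'
from h import *
Rm,o=lane_T(*LP);p,r=tcp(); print((Rm.T@(p-o)).round(4))
c=cams.camera("scene")
cv2.imwrite("pics/f5.png",cv2.resize(c["color"][180:300,170:330],None,fx=4.5,fy=4.5))
E
```

```text
clock: 47.1
position: [0.6521, 0.0562, 0.0856]
ee_rot: [0.568, 0.53, -0.459, 0.43]
ft_force: [1.0, -0.6, -1.6]
grip_width: 0.572
[ 0.0015  0.2575 -0.003 ]
```

View pics/f5.png

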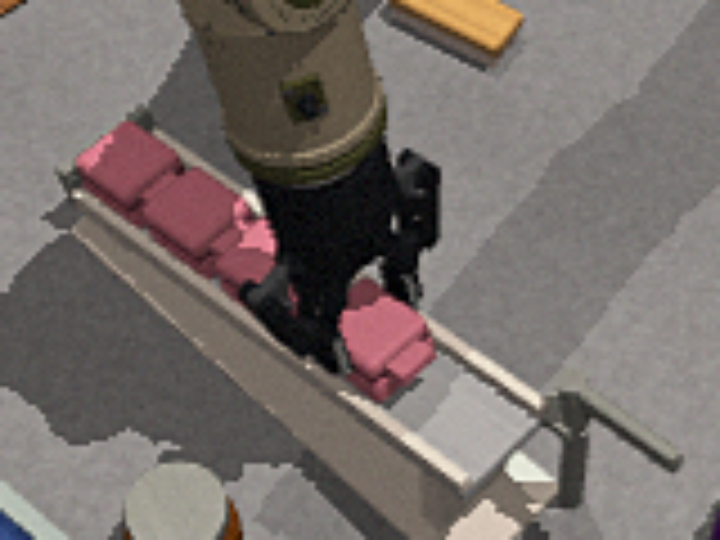

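```bash
python3 -m handwheel '4 -1 0 0 0 0 42; 1.5 0 0 0 0 0 42; 0 0 0 0 0 0 42; 0 0 0 0 0 0 42'
```

```text
clock: 47.55
position: [0.6513, 0.0573, 0.0802]
ee_rot: [0.568, 0.53, -0.459, 0.43]
ft_force: [0.1, -1.3, 5.9]
grip_width: 0.58
```

```bash
python3 -m handwheel '0 0 0 0 0 0 60; 0 0 0 0 0 0 70; 0 0 0 0 0 0 80; 0 0 0 0 0 0 80; -20 0 0 0 0 0 85; -30 0 0 0 0 0 85; -30 0 0 0 0 0 85; -20 0 0 0 0 0 85'; python3 -m handwheel '-30 -30 0 0 0 0 40; 0 -30 0 0 0 0 0; 0 -30 0 0 0 0 0; 0 0 0 0 0 0 0; 0 0 0 0 0 0 0; 0 0 0 0 0 0 0'; python3 - <<'E'
from h import *
Rm,o=lane_T(*LP);p,r=tcp(); print((Rm.T@(p-o)).round(4))
c=cams.camera("scene"); W=cloud(c)
L=(W-o)@Rm*1000
m=(abs(L[...,2]-25)<25)&(L[...,1]>368)&(L[...,1]<480)&(abs(L[...,0])<110)
q=L[m]
for y in range(370,480,10):
    s=q[(abs(q[:,1]-y)<5)]
    if len(s): print(y,len(s),np.median(s,0).round(1),s.max(0).round(1),s.min(0).round(1))
cv2.imwrite("pics/g1.png",cv2.resize(c["color"][150:330,170:410],None,fx=3,fy=3))
E
```

```text
clock: 48.35
position: [0.6498, 0.0363, 0.1794]
ee_rot: [0.569, 0.53, -0.459, 0.43]
ft_force: [0.9, 0.8, -0.3]
grip_width: 0.996
clock: 48.95
position: [0.5596, 0.0365, 0.2065]
ee_rot: [0.568, 0.531, -0.46, 0.429]
ft_force: [0.2, -0.7, 0.1]
grip_width: 0.002
[-0.0895  0.2576  0.1205]
370 15 [-37.5 372.4  18.2] [-30.6 374.6  37. ] [-48.5 368.1   0.9]
380 53 [-37.4 381.   25.8] [-28.7 384.9  38.1] [-5.010e+01  3.751e+02  3.000e-01]
390 25 [-41.  387.9  30.6] [-36.1 393.4  35.3] [-47.8 385.3   0.5]
400 22 [-40.6 400.7  32. ] [-37.8 405.   36.3] [-48.  395.2  21.2]
410 15 [-41.  409.7  31.1] [-37.7 414.4  34.7] [-47.9 406.3  19.9]
420 22 [-40.4 420.3  31.7] [-37.7 424.8  37. ] [-49.3 415.2  20.6]
430 17 [-40.8 430.   32.6] [-37.3 433.8  34.2] [-46.6 425.7  20.6]
440 19 [-40.2 440.3  31.7] [-37.5 444.8  35.7] [-45.6 435.4  22.4]
450 19 [-41.7 449.9  31.8] [-37.2 454.9  35.5] [-46.9 445.5  22.1]
460 11 [-40.5 457.4  29.6] [-37.7 459.7  34.8] [-44.4 455.2  22. ]
```

View pics/g1.png

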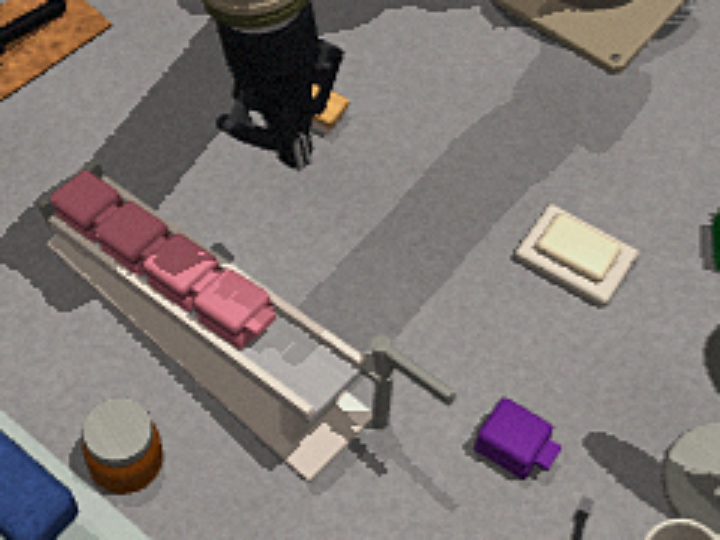

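```bash
python3 -m handwheel '0 0 -35 0 0 0 0; 0 0 -35 0 0 0 0; 0 0 -35 0 0 0 0; 0 2 -35 0 0 0 0; 20 2 -35 0 0 0 0; 20 3 -8 0 0 0 0; 0 0 0 0 0 0 0; 0 0 0 0 0 0 0'; python3 - <<'E'
from h import *
Rm,o=lane_T(*LP);p,r=tcp(); print((Rm.T@(p-o)).round(4))
plan(lane_pt([-.08,.440,.04]),laneR(),n=1,grip=0)
c=cams.camera("scene")
cv2.imwrite("pics/g2.png",cv2.resize(c["color"][190:310,250:410],None,fx=4.5,fy=4.5))
E
```

```text
clock: 49.8
position: [0.579, 0.2225, 0.2051]
ee_rot: [0.568, 0.531, -0.46, 0.429]
ft_force: [0.4, -1.2, 0.5]
grip_width: 0.001
[-0.0821  0.4402  0.0803]
from [0.579  0.2225 0.2051] dp [  2.6   8.1 -39.5] rotdeg [-0.3 -0.   0. ] n 1
40.3 2.1 0.2 -0.0048 -0.0006 0.0003 0
```

View pics/g2.png

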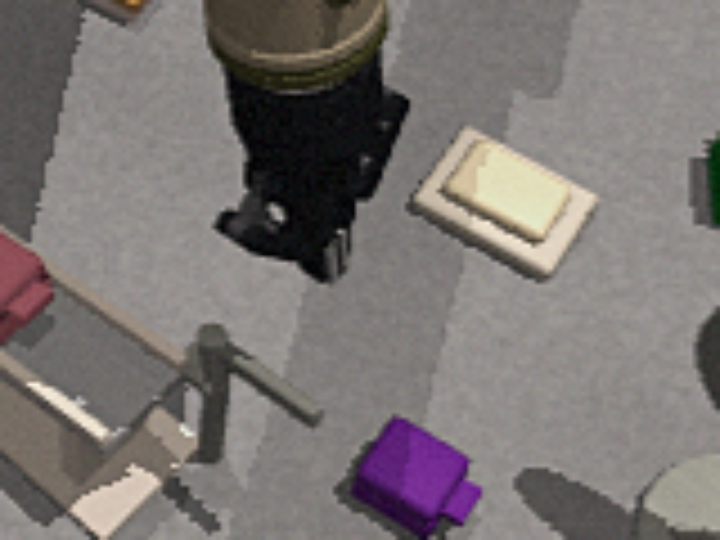

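```bash
python3 -m handwheel '20 1 0 0 0 0 0; 20 0 0 0 0 0 0; 20 0 0 0 0 0 0; 16 0 0 0 0 0 0; 6 0 0 0 0 0 0; 0 0 0 0 0 0 0; 0 0 0 0 0 0 0'; python3 - <<'E'
from h import *
Rm,o=lane_T(*LP);p,r=tcp(); print((Rm.T@(p-o)).round(4))
c=cams.camera("scene")
cv2.imwrite("pics/g3.png",cv2.resize(c["color"][190:310,250:410],None,fx=4.5,fy=4.5))
E
```

```text
clock: 50.55
position: [0.5815, 0.2398, 0.1263]
ee_rot: [0.568, 0.53, -0.459, 0.43]
ft_force: [0.4, 0.4, -0.0]
grip_width: -0.004
[-8.060e-02  4.408e-01 -4.000e-04]
```

View pics/g3.png

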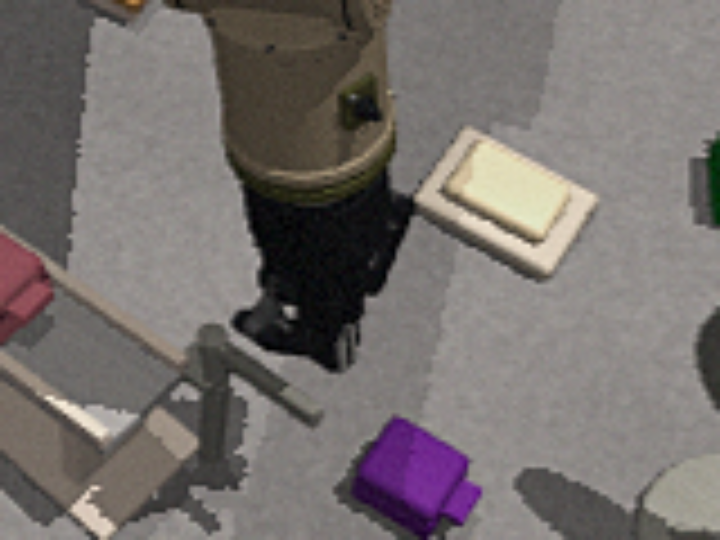

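```bash
python3 -m handwheel '0 8 0 0 0 0 0; 0 8 0 0 0 0 0; 0 8.6 -2 0.14 0 0 0; 0 8.6 -2 0.14 0 0 0; 0 8.6 -2 0.14 0 0 0; 0 8.6 -2 0.14 0 0 0; 0 0 0 0 0 0 0; 0 0 0 0 0 0 0'; python3 - <<'E'
from h import *
Rm,o=lane_T(*LP);p,r=tcp(); print((Rm.T@(p-o)).round(4))
th=.56; b=np.array([np.sin(th),np.cos(th)]);n=np.array([np.cos(th),-np.sin(th)])
v=(Rm.T@(p-o))[:2]-[-.045,.38]; print('s,d',v@b,v@n); print((Rm.T@r.as_matrix()).round(3))
c=cams.camera("scene")
cv2.imwrite("pics/g4.png",cv2.resize(c["color"][190:310,250:410],None,fx=4.5,fy=4.5))
E
```

```text
clock: 51.4
position: [0.6319, 0.2372, 0.1253]
ee_rot: [0.664, 0.384, -0.588, 0.257]
ft_force: [0.2, 0.3, -0.6]
grip_width: -0.005
[-0.0302  0.4412 -0.0014]
s,d 0.05970177259145625 -0.019930243725800885
[[ 0.001  0.847 -0.531]
 [ 0.001 -0.531 -0.847]
 [-1.     0.    -0.001]]
```

View pics/g4.png

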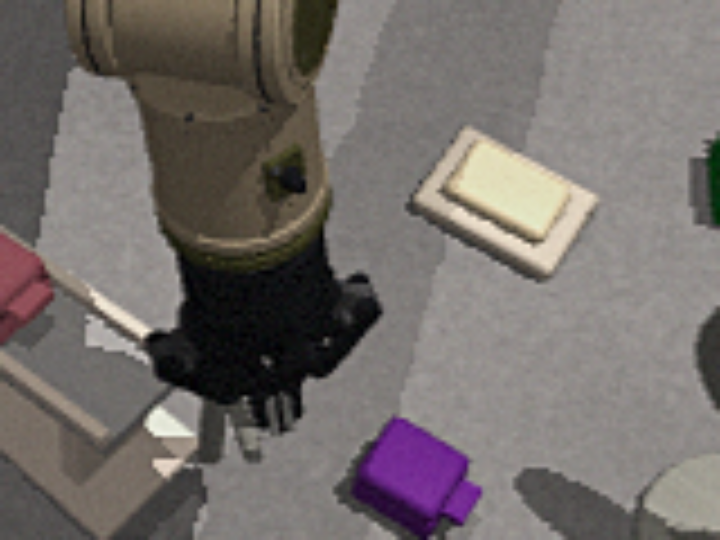

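```bash
python3 -m handwheel '0 8.6 -2 0.14 0 0 0; 0 8.6 -2 0.14 0 0 0; 0 8.6 -2 0.14 0 0 0; 0 8.6 -2 0.14 0 0 0; 0 8.6 -2 0.14 0 0 0; 0 8.6 -2 0.14 0 0 0; 0 0 0 0 0 0 0; 0 0 0 0 0 0 0'; python3 - <<'E'
from h import *
Rm,o=lane_T(*LP);p,r=tcp(); print((Rm.T@(p-o)).round(4))
M=Rm.T@r.as_matrix(); th=np.arctan2(-M[1,1],M[0,1]); b=np.array([np.sin(th),np.cos(th)]);n=np.array([np.cos(th),-np.sin(th)])
v=(Rm.T@(p-o))[:2]-[-.045,.38]; print('th,s,d',th,v@b,v@n)
c=cams.camera("scene")
cv2.imwrite("pics/g5.png",cv2.resize(c["color"][190:310,250:410],None,fx=4.5,fy=4.5))
E
```

```text
clock: 52.25
position: [0.6691, 0.2031, 0.1187]
ee_rot: [0.711, 0.112, -0.693, -0.035]
ft_force: [0.5, -0.6, -0.5]
grip_width: 0.002
[ 0.0091  0.4088 -0.0013]
th,s,d 1.3986346000089793 0.058242606473463146 -0.019107479098878104
```

View pics/g5.png

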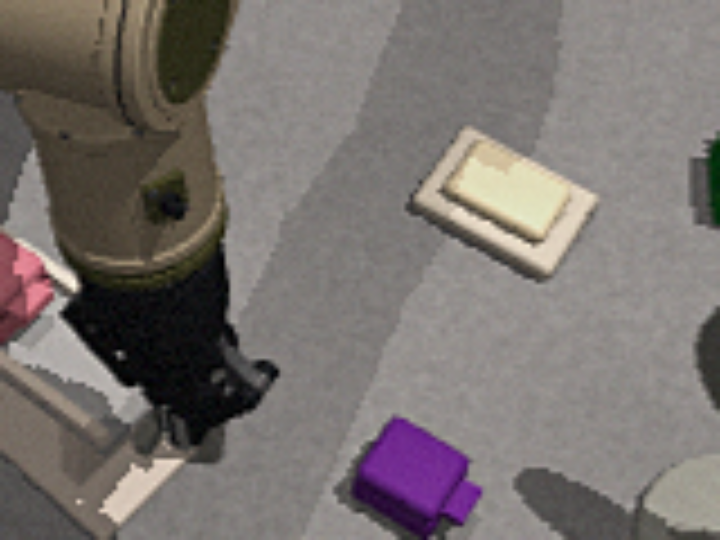

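```bash
python3 -m handwheel '0 5 -1 0.08 0 0 0; 0 5 -1 0.08 0 0 0; 0 0 0 0 0 0 0; 0 0 0 0 0 0 0'; python3 -m handwheel '0 2 0 0 0 0 0; 0 0 0 0 0 0 0; 0 0 0 0 0 0 0'; python3 - <<'E'
from h import *
Rm,o=lane_T(*LP);p,r=tcp(); print((Rm.T@(p-o)).round(4))
M=Rm.T@r.as_matrix(); th=np.arctan2(-M[1,1],M[0,1]); b=np.array([np.sin(th),np.cos(th)]);n=np.array([np.cos(th),-np.sin(th)])
v=(Rm.T@(p-o))[:2]-[-.045,.38]; print('th,s,d',th,v@b,v@n)
E
```

```text
clock: 52.7
position: [0.6717, 0.1937, 0.1168]
ee_rot: [0.706, 0.056, -0.7, -0.093]
ft_force: [-0.1, 0.1, 0.8]
grip_width: 0.003
clock: 53.0
position: [0.6718, 0.1914, 0.1163]
ee_rot: [0.706, 0.054, -0.7, -0.094]
ft_force: [0.3, -0.0, 0.2]
grip_width: -0.002
[ 0.0126  0.3971 -0.0013]
th,s,d 1.5632426172355092 0.05771607127217656 -0.016641233349997515
```

```bash
for i in 1; do python3 -m handwheel '0 1.5 0 0 0 0 0; 0 0 0 0 0 0 0; 0 0 0 0 0 0 0'; done; python3 -m handwheel '0 1.5 0 0 0 0 0; 0 0 0 0 0 0 0; 0 0 0 0 0 0 0'; python3 - <<'E'
from h import *
c=cams.camera("scene"); t=cams.camera("top")
cv2.imwrite("pics/g6.png",np.hstack([cv2.resize(c["color"][240:310,240:310],None,fx=5.5,fy=5.5,interpolation=cv2.INTER_CUBIC),cv2.resize(t["color"][130:200,190:260],None,fx=5.5,fy=5.5,interpolation=cv2.INTER_CUBIC)]))
E
```

```text
clock: 53.3
position: [0.6718, 0.1896, 0.1159]
ee_rot: [0.706, 0.054, -0.7, -0.094]
ft_force: [0.3, 0.1, -1.6]
grip_width: 0.001
clock: 53.6
position: [0.6718, 0.1882, 0.1156]
ee_rot: [0.706, 0.054, -0.7, -0.094]
ft_force: [0.5, -0.1, 0.0]
grip_width: 0.001
```

View pics/g6.png

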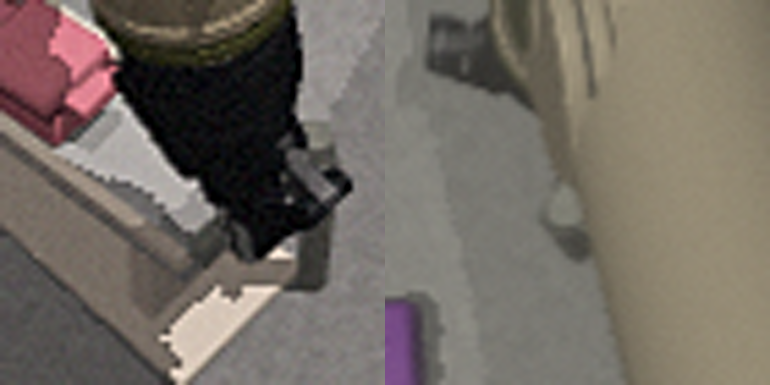

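```bash
for i in a; do python3 -m handwheel '0 1.5 0 0 0 0 0; 0 0 0 0 0 0 0; 0 0 0 0 0 0 0'; done; python3 -m handwheel '0 1.5 0 0 0 0 0; 0 0 0 0 0 0 0; 0 0 0 0 0 0 0'; python3 -m handwheel '0 1.5 0 0 0 0 0; 0 0 0 0 0 0 0; 0 0 0 0 0 0 0'
```

```text
clock: 54.0
position: [0.6717, 0.1878, 0.1156]
ee_rot: [0.706, 0.055, -0.7, -0.094]
ft_force: [1.4, 4.3, 0.3]
grip_width: 0.005
clock: 54.3
position: [0.6717, 0.1877, 0.1156]
ee_rot: [0.706, 0.056, -0.7, -0.095]
ft_force: [2.0, 8.1, 1.3]
grip_width: 0.001
clock: 54.6
position: [0.6717, 0.1875, 0.1156]
ee_rot: [0.706, 0.056, -0.699, -0.095]
ft_force: [3.1, 10.6, -0.3]
grip_width: 0.0
```

Firm stop reached (10 N, position no longer advancing). Back off uphill, then up.

```bash
python3 -m handwheel '0 -8 0 0 0 0 0; 0 -12 0 0 0 0 0; 0 -10 0 0 0 0 0; -20 0 0 0 0 0 0; -40 0 0 0 0 0 0; -40 0 0 0 0 0 0; -40 0 0 0 0 0 0; 0 0 0 0 0 0 0'; python3 - <<'E'
from h import *
p,r=tcp(); print(p)
plan([.50,-.30,.30],pickR(np.pi/2),n=16,grip=0)
c=cams.camera("scene")
cv2.imwrite("pics/g7.png",cv2.resize(c["color"][150:330,170:410],None,fx=3,fy=3))
E
```

```text
clock: 55.4
position: [0.6737, 0.1834, 0.265]
ee_rot: [0.709, 0.054, -0.696, -0.095]
ft_force: [0.9, 0.2, 0.8]
grip_width: -0.002
[0.67371041 0.18336146 0.26502504]
from [0.6737 0.1834 0.265 ] dp [-173.7 -483.4   35. ] rotdeg [-92.9 -10.4   8.8] n 16
-8.7 29.6 9 -0.1014 -0.0114 0.0096 0; -8.3 28.6 12.1 -0.1014 -0.0114 0.0096 0; -7.9 27.3 15 -0.1014 -0.0114 0.0096 0; -7.5 25.8 17.8 -0.1014 -0.0114 0.0096 0; -7 23.9 20.4 -0.1014 -0.0114 0.0096 0; -6.5 21.8 22.8 -0.1014 -0.0114 0.0096 0; -6.1 19.4 24.9 -0.1014 -0.0114 0.0096 0; -5.6 16.8 26.8 -0.1014 -0.0114 0.0096 0
-5.1 14.1 28.5 -0.1014 -0.0114 0.0096 0; -4.7 11.2 29.8 -0.1014 -0.0114 0.0096 0; -4.3 8.1 30.8 -0.1014 -0.0114 0.0096 0; -3.8 5 31.6 -0.1014 -0.0114 0.0096 0; -3.4 1.8 31.9 -0.1014 -0.0114 0.0096 0; -3.1 -1.4 32 -0.1014 -0.0114 0.0096 0; -2.7 -4.6 31.7 -0.1014 -0.0114 0.0096 0; -2.4 -7.8 31.1 -0.1014 -0.0114 0.0096 0
```

View pics/g7.png

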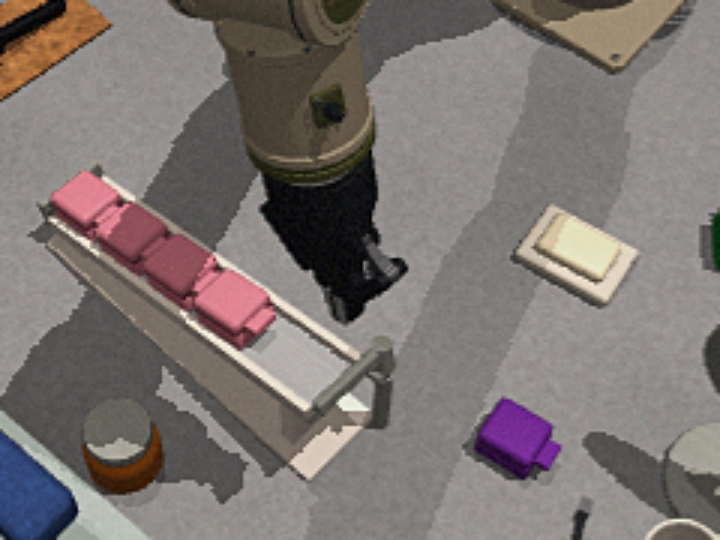

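```bash
python3 -m handwheel '-20 0 30 0 0 0 0; -10 0 40 0 0 0 0; 0 0 40 0 0 0 0; 0 0 40 0 0 0 0; 0 0 0 0 0 0 0; 0 0 0 0 0 0 0'; python3 - <<'E'
from h import *
Rm,o=lane_T(*LP)
c=cams.camera("scene"); t=cams.camera("top"); W=cloud(c); L=(W-o)@Rm*1000
m=(L[...,2]>15)&(L[...,2]<45)&(L[...,1]>365)&(L[...,1]<395)&(abs(L[...,0])<60)
q=L[m]
for x in range(-50,45,10):
    s=q[abs(q[:,0]-x)<5]
    if len(s): print(x,len(s),np.median(s,0).round(1))
s=q[(q[:,0]>-30)&(q[:,2]>27)]; print('bar slope dy/dx',np.polyfit(s[:,0],s[:,1],1))
hsv=cv2.cvtColor(c["color"],cv2.COLOR_BGR2HSV)
m=(c["color"].max(-1)<45)&(abs(W[...,0]-.535)<.12)&(abs(W[...,1]+.43)<.07)
q=W[m]; print('brush',m.sum(),cv2.minAreaRect((q[:,:2]*1000).astype(np.float32)),np.percentile(q[:,2],[5,50,95]).round(3))
a=cv2.resize(c["color"],(798,598)); cv2.imwrite("pics/h1.png",a); cv2.imwrite("pics/h2.png",cv2.resize(t["color"],(798,598)))
E
```

```text
clock: 56.05
position: [0.5203, 0.1866, 0.2865]
ee_rot: [0.706, 0.054, -0.7, -0.094]
ft_force: [0.9, -0.2, -0.5]
grip_width: 0.001
-50 18 [-47.6 381.   33.1]
-40 38 [-39.7 383.2  30.8]
-30 19 [-29.8 381.8  31.7]
-20 20 [-20.9 380.5  31.4]
-10 23 [-10.5 380.8  30.4]
0 21 [  1.3 381.   31.6]
10 21 [ 10.7 380.1  31.7]
20 22 [ 20.  379.6  31. ]
30 22 [ 29.7 380.   31.7]
40 6 [ 35.5 376.9  27.6]
bar slope dy/dx [-3.30059006e-02  3.78820424e+02]
brush 468 ((543.8956909179688, -410.2826843261719), (76.38032531738281, 217.56166076660156), 84.01554107666016) [0.004 0.034 0.041]
```

View pics/h1.png

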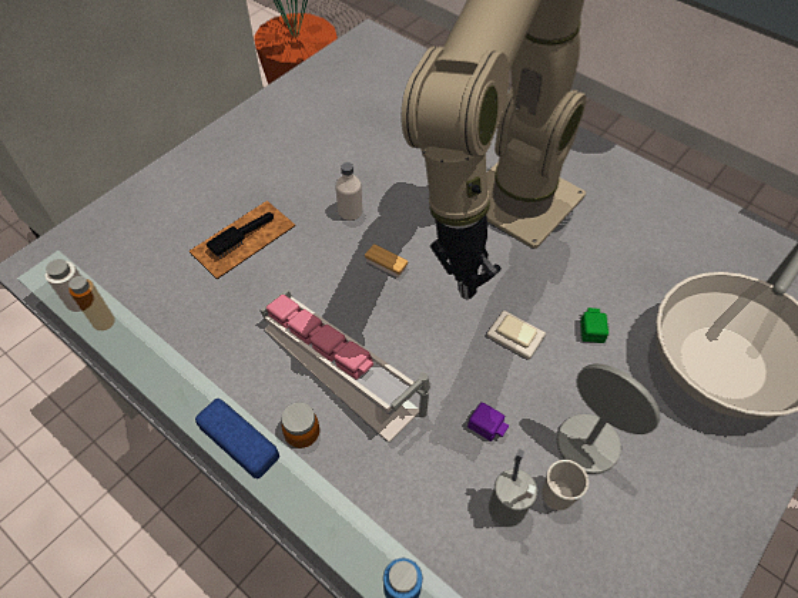

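View pics/h2.png

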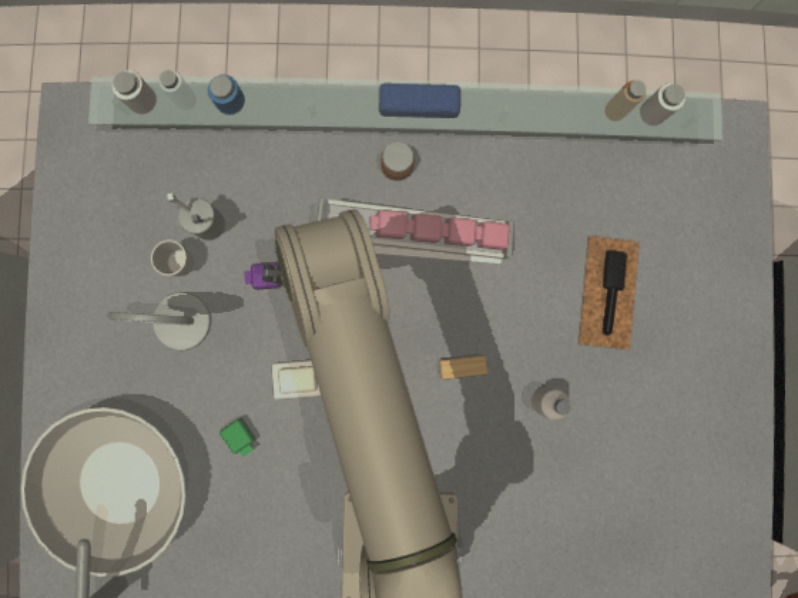

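```bash
python3 -c "
from workcell import hand_in
print(hand_in())"
```

```text
the job is handed in; nothing more can be done
None
```

The job is done and handed in at about 56 s on the robot's clock.

- **Hairbrush:** I lifted it out of the lane and laid it bristles down, lengthways and centred on the cork mat. The last pictures from both cameras show this. My numeric brush check picked up dark mat pixels too, so I relied on the pictures instead.
- **Soap boxes:** There were four pink boxes. I held each at 30 N and set it in the lane lid up, tab uphill. All four queue in line against the stop. I saw none of them knocked aside. The green and purple look-alikes were left alone.
- **Keeper:** I pushed it to its hard stop with about 11 N. The depth points put it at about 1.6 rad, straight across the top of the lane.
- **Everything else:** In the final pictures the other items on the counter look unmoved. The robot stands clear of everything.

My first grasp on the brush closed on air because the open finger ends sit well behind the reported tool point. I measured that offset from the pictures and corrected for it. Nothing moved because of it.

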